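Fit the tight check plug into the dry-block heater

ROBOT

A 6-joint arm with a two-finger parallel gripper is mounted at the origin on the work surface; the furniture and walls round the work are solid. World frame = base frame: x ahead of the robot, y to its left, z up, the work surface at z = 0. Lengths are in mm, angles in rad, forces in N, time in s.
With the tool pointing down it reaches from about 350 to 975 mm from the base axis. Payload 4.9 kg.
Tool frame: the origin (TCP) lies on the centre line of the jaws, within the pads' length; the fingertips stand 22 mm ahead of it and the grasp point (between the pads) lies 3 mm ahead of it; z points along the fingers, y is the direction in which the jaws open and shut (so a half turn about z gives the same grasp; the last joint's range is limited). The gripper opens to 85 mm and grips with 20 to 120 N. Pads are 22 mm wide; open, the fingers measure 114 mm over their backs; the gripper's body (76 mm by 85 mm) begins 54 mm behind the grasp point. The pads swing forward as they close: fully open they stand 13 mm farther back than shut.
Start: joints at [1.009, 0.053, 1.613, -0, 1.476, -0.119], TCP at [267.782, 564.707, 253.304] pointing down, gripper open.
Joint ranges: [-3.01, 3.01], [-1.01, 2.22], [0.06, 2.58], [-1.02, 4.17], [0.09, 2.62], [-3.14, 3.14]. Speed limits (rad/s): [2.57, 2.57, 3.14, 3.14, 3.14, 3.14].

INTERFACE

Orientations are given as a rotation vector (axis times angle).
In Python, from workcell import get_state, camera, camera_info, close_job gives the robot as it stands.
- The arm moves only by the shell command python3 -m jog 'ROWS'. ROWS is JSON, a list of rows, each a list of 3 entries, a list of its own where there are three numbers: the opening, from 0 (shut) to 1 (fully open), then the shift along the tool's x, y, z in mm, then the turn about the tool's z in degrees. In form: [[fingers, [x, y, z], turn], ...]. A call has 1 to 20 rows; each row is the pose to reach, as a shift and turn from the pose commanded when the call began, along the tool's axes at that moment; what a row does not reach only later rows make up. A row lasts 1/10 s, in which the tool goes at most 50 mm and 8.59 degrees, less where a joint would pass 70% of its speed; a pose out of reach is approached as far as the arm can. A call with a gripper value outside its range is refused whole. The fingers move at their own pace and stop on an object; the grip force is fixed at half the most. Time passes only in rows, so rows that repeat a pose let the fingers close. It gives the time, the measured TCP pose, the force and the opening at its end, in the units of the state.
- get_state(): the state, without advancing time (a new reading comes with each control period).
- camera(name): name is "side" or "top"; returns the picture (420x560x3 uint8, red, green, blue); there is no depth.
- camera_info(name): a dict with "camera_matrix" (3x3 intrinsics, pixels), "extrinsics" (4x4, takes a point from world to camera coordinates). Camera axes: x right, y down, z forward; pixel columns grow to the right and rows downward; lengths in mm; the calibration is good to about 2 mm. A picture is of the moment at which its call begins. camera_info takes no time and is no camera call.
- close_job(): hands the job in, once; it reports no verdict.
The state is a dict: "clock": time; "joint_positions": joint angles; "joint_velocities": joint speeds; "joint_efforts": joint torques, N m; "tool_pos": TCP position; "eef_rot": TCP orientation; "force": force on the tool from outside, world axes, zero at the start; "wrist_torque": the same for the moment, N m; "width": finger opening in mm.
Only numpy, scipy, OpenCV 4.12 (cv2) and the standard library are available. Lean on these libraries where they do the work, as an engineer would, in place of code of your own. Each camera call takes 0.05 s, during which the arm holds its last target.

TASK

Lift the steel check plug out of its blue stand and fit it into the tight well of the dry-block heater, whose aluminium block is clamped a little off-centre, so feel for the bore: enter it clearly tilted, lower edge of its foot first, then straighten it and slide it gently down against the stiff lift-out piston until its flange lies flush on the block. Never press on the heater with more than 20 N, leave the plug upright and let go, and do not disturb the bottle, the beaker, the dish or the timer.

Things in the scene. Friction and masses are not known exactly. Their poses are not given: they have to be found in the camera images.
- plug_grip (a point): centre of the black grip of the check plug (loose, about 0.25 kg, 84 mm tall); z points up along the plug. The grip is a flat-sided block 32 mm along the plug's x, 18 mm along its y (hold it across these 18 mm), 34 mm tall. This point is 67 mm above the foot, 17 mm above the flange's top, 17 mm below the grip's top
- plug_foot (a point): centre of the flat lower end of the plug's shank; axes as plug_grip. The shank is plain steel, 24 mm in diameter and 45 mm long, with a practically sharp foot edge
- plug_shoulder (a point): centre of the underside of the plug's steel flange (36 mm in diameter, 5 mm thick), on the plug's axis, 45 mm above the foot; axes as plug_grip
- well_nominal (a point): NOMINAL centre of the well's mouth, at the height of the block's top (70 mm up). The aluminium block (72 x 72 mm) is clamped in the opening of the white housing (120 x 120 x 50 mm) up to 6 mm off-centre along x and along y of this frame (differs each time, not in the readings), so the true bore must be found by feel or sight. The housing is fixed; its dark display faces -x of this frame; z is up
- piston (a joint): brass lift-out piston at the bottom of the well: how far it is pushed down, in m (0 to 0.024); its top is 24 mm below the mouth at 0, about 45 mm with the plug home. Steady friction of about 6 N, no spring; it stays where it is left. The well in the aluminium block is a vertical round bore 25 mm in diameter (1 mm wider than the plug's shank) with a sharp rim; the block does not shift under light pushes
- stand: blue plastic stand, 64 x 64 x 30 mm, fixed to the worktop; origin at the centre of its underside. The plug stands upright in its round hole, 30 mm wide and 24 mm deep (floor 6 mm above the worktop)
- bottle: bystander: clear bottle with a blue cap, 64 mm across, 159 mm tall; origin at the centre of its underside
- beaker: bystander: clear plastic beaker, 57 mm across, 70 mm tall; origin at the centre of its underside
- dish: bystander: round flat lidded culture dish, 91 mm across, 15 mm tall; origin at the centre of its underside
- timer: bystander: white timer, 62 x 62 x 18 mm; origin at the centre of its underside
There are look-alikes about, which are no part of the job. What is meant by the part that bears plug_grip is not red, and is the smaller of those in its own colour.

How it is judged:
By the outcome, as a careful person would: the job done as asked, in the order asked, and still so for the second after the job is handed in, with the robot touching nothing.
It also fails if it takes over 72 s, if anything falls off the work surface, if the arm or the gripper's body presses on something with over 40 N, if the wrist force passes 120 N, or if a joint passes its speed limit or range.

## Working session

There is one attempt and no reset: what is moved stays moved. The work goes in short steps, Python scripts to look and compute and a shell command to move; the robot and the scene stay as the last step left them, time stands still between calls to the robot, and variables do not carry over. Pictures are saved under pics/ and viewed, and the job is handed in when it is done.

```bash
mkdir -p pics; ls
python3 - <<'E'
from workcell import *
import cv2,numpy as np
s=get_state();print(s)
for n in("side","top"):
    im=camera(n);cv2.imwrite(f"pics/{n}0.png",im[:,:,::-1]);i=camera_info(n);print(n,np.round(i["camera_matrix"],1).tolist(),np.round(i["extrinsics"],4).tolist())
E
```

```text
pics
{'clock': 0.0, 'joint_positions': array([ 1.00899027e+00,  5.33643066e-02,  1.61430692e+00,  1.03907463e-05,
        1.47598922e+00, -1.19002102e-01]), 'joint_velocities': array([ 1.69346217e-03, -4.54509799e-04,  1.41142385e-03,  5.65067436e-05,
       -3.03683735e-05,  2.40709788e-03]), 'joint_efforts': array([-1.34609845e-04, -3.93706441e+01, -3.70163512e+01, -1.95957437e-04,
        7.59706367e-03,  5.73591990e-06]), 'tool_pos': array([267.4837758 , 564.22737114, 252.05063311]), 'eef_rot': array([-6.89733643e-01, -3.06422324e+00,  3.05560110e-03]), 'force': array([ 0.20428441, -0.08514776, -0.02492892]), 'wrist_torque': array([-0.00227169, -0.03328434, -0.02315332]), 'width': 85.05022352347042}
side [[506.9, 0.0, 286.0], [0.0, 506.9, 205.8], [0.0, 0.0, 1.0]] [[0.9995, 0.0247, 0.0171, -458.5823], [0.0288, -0.6243, -0.7807, -76.8248], [-0.0086, 0.7808, -0.6247, 1324.2112], [0.0, 0.0, 0.0, 1.0]]
top [[538.5, 0.0, 280.4], [0.0, 538.5, 212.7], [0.0, 0.0, 1.0]] [[0.0162, -0.9999, -0.001, -244.6904], [-0.9797, -0.0157, -0.2, 463.5989], [0.2, 0.0042, -0.9798, 1181.7067], [0.0, 0.0, 0.0, 1.0]]
```

View pics/side0.png

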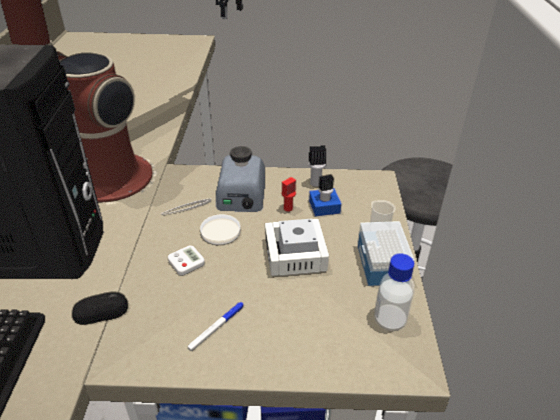

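View pics/top0.png

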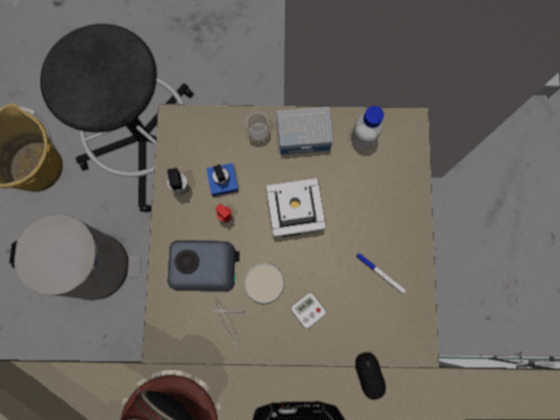

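The side view shows the heater at (297,245), the blue stand at (325,202) with a black-gripped plug in it, a taller black-gripped plug at (318,165) and a red one at (288,195). The plug in the stand looks like the one meant: it isn't red, and it's the smaller of the two black ones. I'll confirm that in an enlarged crop.

Run:
```python
import cv2,numpy as np
s=cv2.imread("pics/side0.png");t=cv2.imread("pics/top0.png")
a=cv2.resize(s[140:280,255:355],None,fx=4,fy=4,interpolation=cv2.INTER_CUBIC)
b=cv2.resize(t[150:245,155:335],None,fx=4.2,fy=4.2,interpolation=cv2.INTER_CUBIC)
cv2.imwrite("pics/c1.png",a);cv2.imwrite("pics/c2.png",b)
```

```text
(no output)
```

View pics/c1.png

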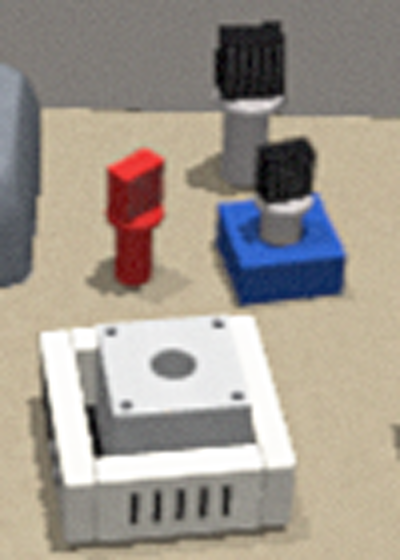

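View pics/c2.png

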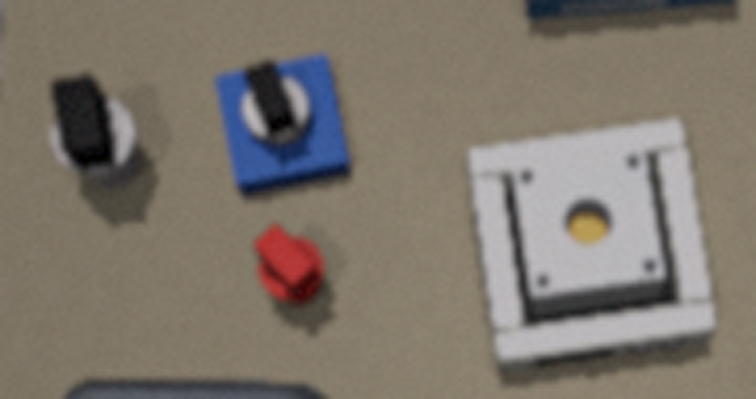

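The crops confirm it: the small black-gripped plug is the one in the blue stand. The other black one is bigger and stands free, and the red one is excluded. Now I'll measure.

```bash
cat > h.py <<'E'
import cv2,numpy as np
from workcell import *
def proj(n,P):
    i=camera_info(n);E=i["extrinsics"];c=E[:3,:3]@np.array(P,float)+E[:3,3];u=i["camera_matrix"]@c;return u[:2]/u[2]
def ray(n,u,v):
    i=camera_info(n);E=i["extrinsics"];R=E[:3,:3];o=-R.T@E[:3,3];d=R.T@np.linalg.inv(i["camera_matrix"])@[u,v,1];return o,d
def onz(n,u,v,z):
    o,d=ray(n,u,v);return o+d*(z-o[2])/d[2]
def tri(u1,u2):
    o1,d1=ray("side",*u1);o2,d2=ray("top",*u2);A=np.stack([d1,-d2],1);t=np.linalg.lstsq(A,o2-o1,rcond=None)[0]
    p,q=o1+t[0]*d1,o2+t[1]*d2;return (p+q)/2,np.linalg.norm(p-q)
def comp(mask,roi):
    x0,y0,x1,y1=roi;m=np.zeros(mask.shape,np.uint8);m[y0:y1,x0:x1]=mask[y0:y1,x0:x1]
    n,l,s,c=cv2.connectedComponentsWithStats(m.astype(np.uint8));k=1+np.argmax(s[1:,4]);return (l==k).astype(np.uint8),s[k],c[k]
E
python3 - <<'E'
from h import *
s=cv2.imread("pics/side0.png").astype(int);t=cv2.imread("pics/top0.png").astype(int)
def show(n,m,st,c,z):
    cs,_=cv2.findContours(m,cv2.RETR_EXTERNAL,cv2.CHAIN_APPROX_NONE);k=max(cs,key=cv2.contourArea)
    W=np.array([onz(n,*p[0],z)[:2] for p in k],np.float32)
    print(n,st,c.round(1),"w",onz(n,*c,z).round(1),"rect",cv2.minAreaRect(W))
print(proj("side",[267,564,252]))
# grip
m,st,c=comp((t.max(2)<60),(208,160,232,188));show("top",m,st,c,90)
m,st,c=comp((s.max(2)<70),(315,172,337,192));show("side",m,st,c,73);cg=c
# stand
m,st,c=comp((t[:,:,0]>t[:,:,2]+50),(200,155,245,200));show("top",m,st,c,30)
m,st,c=comp((s[:,:,0]>s[:,:,2]+50),(300,185,345,220));show("side",m,st,c,30)
# bore
m,st,c=comp((s.max(2)<125),(288,223,310,240));show("side",m,st,c,70);cb=c
print(t[200:208,285:307].max(2))
m,st,c=comp((t.max(2)<130)|(t[:,:,2]>t[:,:,0]+35),(287,195,303,212));show("top",m,st,c,70);print(tri(cb,c))
# white heater
m,st,c=comp((t.min(2)>150),(265,172,330,242));show("top",m,st,c,50)
E
```

```text
[231.16574966  10.56116694]
top [214 165  13  19 112] [219.4 173.5] w [545.7 -99.6  90. ] rect ((545.1814575195312, -100.27437591552734), (41.389564514160156, 15.349808692932129), 21.48565101623535)
side [318 175  16  16 196] [325.5 182.3] w [ 553.2 -100.3   73. ] rect ((553.5103149414062, -100.25054168701172), (63.43683624267578, 33.60414505004883), 84.83661651611328)
top [207 163  31  32 470] [222.6 180.3] w [ 546.2 -100.3   30. ] rect ((550.5845947265625, -98.23391723632812), (65.67232513427734, 62.53389358520508), 13.356327056884766)
side [310 188  31  28 557] [324.6 203.2] w [ 553.1 -125.5   30. ] rect ((554.0243530273438, -117.33139038085938), (71.55853271484375, 94.96504974365234), 12.663976669311523)
side [293 228  11   6  49] [297.8 230.7] w [ 489.1 -271.9   70. ] rect ((489.5178527832031, -271.213134765625), (20.993974685668945, 15.83668327331543), 2.512209892272949)
[[187 187 186 183 159 109  74  75  84  84  84  75  66  71 105 154 180 186
  185 186 185 187]
 [185 184 185 175 139  93  90 115 126 123 125 114  97  75  90 137 175 186
  186 184 184 184]
 [185 188 187 172 134 10
[... 274 characters left out ...]
73 168 175 181 182 183 184 183 181 174 164 167 184 186
  185 185 186 185]
 [186 186 186 185 184 182 177 181 181 183 183 181 179 180 175 179 185 185
  186 185 184 185]
 [185 183 184 186 185 184 182 176 178 177 179 180 182 181 181 185 186 185
  185 185 185 184]]
top [290 198  10  10  87] [294.6 202.5] w [ 486.7 -268.6   70. ] rect ((486.6473083496094, -268.46575927734375), (20.70928382873535, 20.261417388916016), 0.9180034399032593)
(array([ 488.3342662 , -268.49850397,   66.68630269]), np.float64(1.7680832994106774))
top [ 267  178   58   57 1946] [295.  204.8] w [ 485.7 -270.    50. ] rect ((482.7298278808594, -270.64154052734375), (117.79550170898438, 118.04085540771484), 9.452357292175293)
```

```bash
cat >> h.py <<'E'
from scipy.spatial.transform import Rotation as Ro
def shift(target,frm=None):
    s=get_state();R=Ro.from_rotvec(s["eef_rot"]).as_matrix();p=s["tool_pos"] if frm is None else frm
    return (R.T@(np.array(target)-p)).round(1), np.degrees(np.arctan2(R[1,0],R[0,0])).round(2)
def st():
    s=get_state();R=Ro.from_rotvec(s["eef_rot"]).as_matrix();print("t",s["clock"],"pos",s["tool_pos"].round(1),"yaw",np.degrees(np.arctan2(R[1,0],R[0,0])).round(2),"z",R[:,2].round(3),"F",s["force"].round(1),"M",s["wrist_torque"].round(2),"w",s["width"].round(1),"q",s["joint_positions"].round(2))
E
python3 - <<'E'
from h import *
print(shift([551.5,-99,200],[267.782,564.707,253.304]));st()
E
```

```text
(array([-540.7, -478. ,   54.1]), np.float64(154.63))Traceback (most recent call last):
  File "<stdin>", line 2, in <module>
  File "h.py", line 20, in st
    s=get_state();R=Ro.from_rotvec(s["eef_rot"]).as_matrix();print("t",s["clock"],"pos",s["tool_pos"].round(1),"yaw",np.degrees(np.arctan2(R[1,0],R[0,0])).round(2),"z",R[:,2].round(3),"F",s["force"].round(1),"M",s["wrist_torque"].round(2),"w",s["width"].round(1),"q",s["joint_positions"].round(2))
                                                                                                                                                                                                                                                   ^^^^^^^^^^^^^^^^
AttributeError: 'float' object has no attribute 'round'
```

```bash
sed -i 's/s\["width"\].round(1)/round(float(s["width"]),1)/' h.py
python3 -m jog '[[0.6,[-180,-160,0],-15],[0.6,[-180,-160,0],-15],[0.6,[-180,-160,0],-15],[0.6,[-180,-160,0],-15],[0.6,[-540,-478,54],-43],[0.6,[-540,-478,54],-43],[0.6,[-540,-478,54],-43],[0.6,[-540,-478,54],-43],[0.6,[-540,-478,54],-43],[0.6,[-540,-478,54],-43],[0.6,[-540,-478,54],-43],[0.6,[-540,-478,54],-43],[0.6,[-540,-478,54],-43],[0.6,[-540,-478,54],-43],[0.6,[-540,-478,54],-43],[0.6,[-540,-478,54],-43],[0.6,[-540,-478,54],-43]]'
python3 -c "
from h import *
st()
for n in ('side','top'): cv2.imwrite(f'pics/{n}1.png',camera(n)[:,:,::-1])
"
```

```text
clock: 1.8
tool_pos: [550.5, -99.2, 198.4]
eef_rot: [0.478, -3.103, -0.002]
force: [-0.3, 0.9, -0.7]
width: 51.4
t 1.8 pos [550.5 -99.2 198.4] yaw -162.48 z [-0.002  0.001 -1.   ] F [-0.3  0.9 -0.7] M [-0.03  0.02  0.03] w 51.4 q [-0.31 -0.06  1.82  0.    1.39 -2.19]
```

```bash
python3 -c "
import cv2,numpy as np
s=cv2.imread('pics/side1.png');t=cv2.imread('pics/top1.png')
a=cv2.resize(s[60:260,230:400],(510,600));b=cv2.resize(t[130:250,150:250],(290,348))
c=np.zeros((600,800,3),np.uint8);c[:,:510]=a;c[:348,510:]=b;cv2.imwrite('pics/v1.png',c)"
```

```text
(no output)
```

View pics/v1.png

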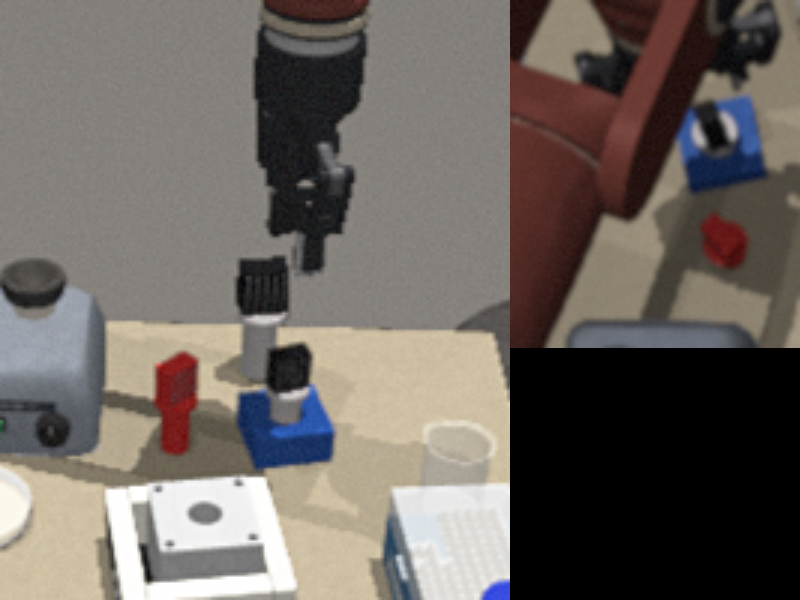

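```bash
python3 -c "
from h import *
st()
for P in ([550.5,-99.2,176],[551,-99,90],[551,-99,56]): print(proj('side',P),proj('top',P))
s=get_state();R=Ro.from_rotvec(s['eef_rot']).as_matrix();print(R.round(3))
s=cv2.imread('pics/side1.png');t=cv2.imread('pics/top1.png')
a=cv2.resize(s[120:220,300:360],(360,600),interpolation=cv2.INTER_CUBIC);b=cv2.resize(t[160:200,200:240],(400,400),interpolation=cv2.INTER_CUBIC)
c=np.zeros((600,800,3),np.uint8);c[:,:360]=a;c[:400,400:]=b;cv2.imwrite('pics/v2.png',c)"
```

```text
t 1.9 pos [550.5 -97.7 199. ] yaw -162.33 z [-0.001  0.001 -1.   ] F [-0.1 -0.8 -0.3] M [-0.04 -0.01  0.01] w 50.9 q [-0.31 -0.06  1.82  0.    1.39 -2.19]
[327.26216981 144.65491135] [214.6448925  160.07891582]
[324.97300976 176.0811314 ] [219.20916453 171.24581238]
[324.04245747 187.74921889] [220.87298439 175.32405158]
[[-0.953 -0.304 -0.001]
 [-0.304  0.953  0.001]
 [ 0.001  0.001 -1.   ]]
```

View pics/v2.png

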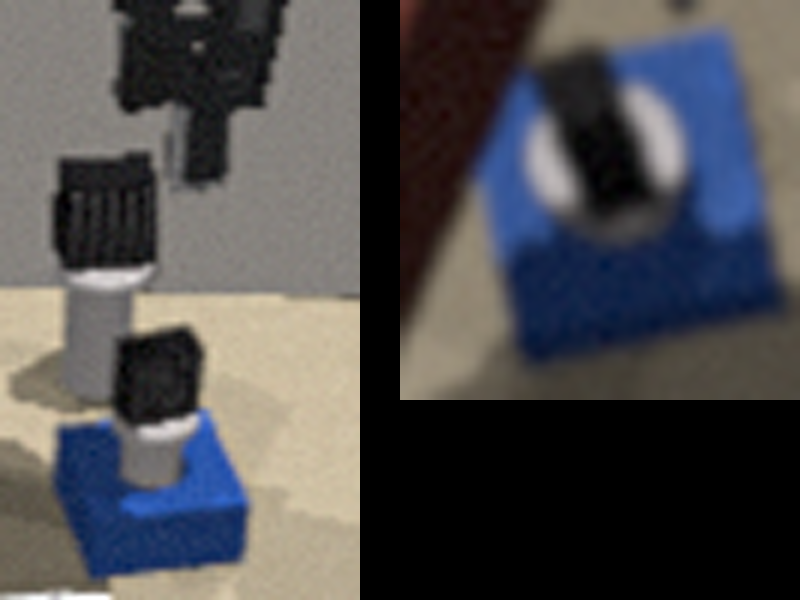

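```bash
python3 -m jog '[[0.6,[0,0,50],0],[0.6,[0,0,90],0],[0.6,[0,0,110],0],[0.6,[0,0,118],0],[0.6,[0,0,118],0],[0,[0,0,118],0],[0,[0,0,118],0],[0,[0,0,118],0],[0,[0,0,118],0],[0,[0,0,118],0],[0,[0,0,118],0],[0,[0,0,118],0],[0,[0,0,118],0]]'
python3 -c "
from h import *
st()
for n in ('side','top'): cv2.imwrite(f'pics/{n}2.png',camera(n)[:,:,::-1])
s=cv2.imread('pics/side2.png');t=cv2.imread('pics/top2.png')
a=cv2.resize(s[120:220,300:360],(360,600),interpolation=cv2.INTER_CUBIC);b=cv2.resize(t[160:200,200:240],(400,400),interpolation=cv2.INTER_CUBIC)
c=np.zeros((600,800,3),np.uint8);c[:,:360]=a;c[:400,400:]=b;cv2.imwrite('pics/v3.png',c)"
```

```text
clock: 3.2
tool_pos: [552.5, -98.8, 83.6]
eef_rot: [-0.481, 3.101, -0.002]
force: [0.2, 1.0, 6.1]
width: 17.0
t 3.2 pos [552.5 -98.8  83.6] yaw -162.38 z [ 0.004 -0.    -1.   ] F [0.2 1.  6.1] M [0.3  0.   0.06] w 17.0 q [-0.31  0.07  1.9   0.    1.17 -2.19]
```

View pics/v3.png

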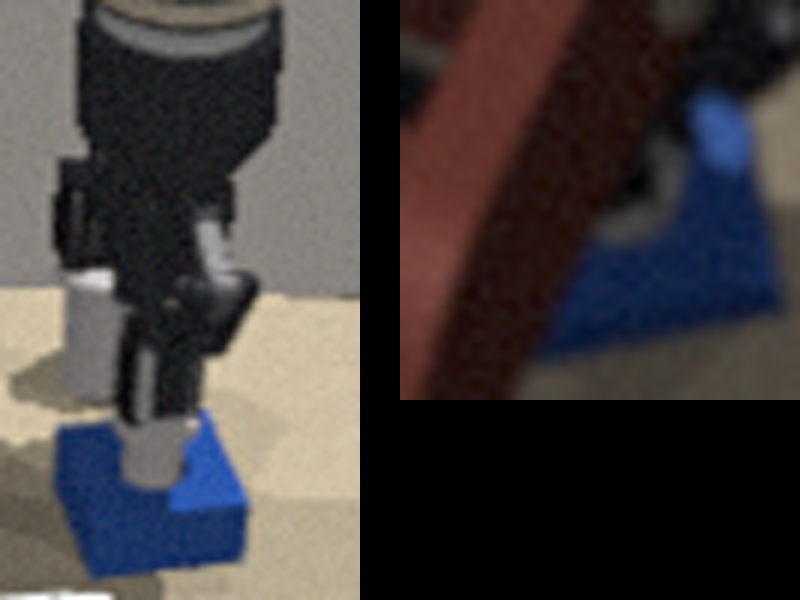

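The grip is holding at 17 mm wide, but there's a 6 N upward reaction, so the fingertips are probably touching the flange. I'll regrip about 5 mm higher.

```bash
python3 -m jog '[[0.35,[0,0,0],0],[0.35,[0,0,0],0],[0.35,[0,0,-5],0],[0.35,[0,0,-5],0],[0.35,[0,0,-5],0]]'
python3 -c "
from h import *
st()"
python3 -m jog '[[0,[0,0,0],0],[0,[0,0,0],0],[0,[0,0,0],0],[0,[0,0,0],0],[0,[0,0,0],0],[0,[0,0,0],0]]'
python3 -c "
from h import *
st()"
```

```text
clock: 3.8
tool_pos: [550.9, -98.6, 86.4]
eef_rot: [-0.481, 3.104, -0.0]
force: [0.1, -0.3, -0.1]
width: 29.8
t 3.8 pos [550.9 -98.6  86.4] yaw -162.37 z [ 0. -0. -1.] F [ 0.1 -0.3 -0.1] M [-0.07  0.04  0.02] w 29.8 q [-0.31  0.06  1.9  -0.    1.18 -2.19]
clock: 4.4
tool_pos: [551.0, -98.7, 86.4]
eef_rot: [-0.481, 3.104, -0.001]
force: [0.2, -1.1, 1.2]
width: 16.7
t 4.4 pos [551.  -98.7  86.4] yaw -162.37 z [ 0. -0. -1.] F [ 0.2 -1.1  1.2] M [-0.22 -0.09 -0.02] w 16.7 q [-0.31  0.06  1.9  -0.    1.18 -2.19]
```

```bash
python3 -m jog '[[0,[0,0,-4],0],[0,[0,0,-8],0],[0,[0,0,-8],0],[0,[0,0,-8],0],[0,[0,0,-8],0]]'
python3 -c "
from h import *
st()"
python3 -m jog '[[0,[2,0,0],0],[0,[4,0,0],0],[0,[6,0,0],0],[0,[6,0,0],0],[0,[6,0,0],0]]'
python3 -c "
from h import *
st()"
python3 -m jog '[[0,[2,0,0],0],[0,[4,0,0],0],[0,[4,0,0],0],[0,[4,0,0],0]]'
python3 -c "
from h import *
st()"
```

```text
clock: 4.9
tool_pos: [550.6, -98.4, 93.9]
eef_rot: [0.481, -3.104, -0.001]
force: [1.0, 0.0, -3.3]
width: 17.0
t 4.9 pos [550.6 -98.4  93.9] yaw -162.37 z [-0.001  0.    -1.   ] F [ 1.   0.  -3.3] M [-0.05  0.06  0.01] w 17.0 q [-0.31  0.05  1.89  0.    1.2  -2.19]
clock: 5.4
tool_pos: [546.5, -99.9, 94.3]
eef_rot: [-0.48, 3.1, 0.001]
force: [6.7, 2.1, -7.8]
width: 17.3
t 5.4 pos [546.5 -99.9  94.3] yaw -162.4 z [ 0.005  0.001 -1.   ] F [ 6.7  2.1 -7.8] M [ 0.44 -1.39  0.05] w 17.3 q [-0.32  0.04  1.91  0.    1.19 -2.19]
clock: 5.8
tool_pos: [543.7, -101.0, 94.8]
eef_rot: [-0.479, 3.097, 0.0]
force: [8.2, 3.4, -8.9]
width: 16.9
t 5.8 pos [ 543.7 -101.    94.8] yaw -162.41 z [ 0.008  0.001 -1.   ] F [ 8.2  3.4 -8.9] M [ 0.57 -1.83  0.01] w 16.9 q [-0.32  0.03  1.91  0.    1.19 -2.2 ]
```

```bash
python3 -m jog '[[0,[2,0,0],0],[0,[4,0,0],0],[0,[6,0,0],0],[0,[8,0,0],0],[0,[8,0,0],0],[0,[8,0,0],0]]'
python3 -c "
from h import *
st()
cv2.imwrite('pics/side3.png',camera('side')[:,:,::-1])
s=cv2.imread('pics/side3.png')
cv2.imwrite('pics/v4.png',cv2.resize(s[150:230,290:370],(600,600),interpolation=cv2.INTER_CUBIC))"
```

```text
clock: 6.4
tool_pos: [536.4, -103.4, 95.3]
eef_rot: [-0.479, 3.096, 0.0]
force: [9.4, 2.6, -6.4]
width: 17.5
t 6.4 pos [ 536.4 -103.4   95.3] yaw -162.41 z [ 0.008  0.001 -1.   ] F [ 9.4  2.6 -6.4] M [ 0.69 -1.79 -0.01] w 17.5 q [-0.33  0.01  1.93  0.    1.19 -2.21]
```

View pics/v4.png

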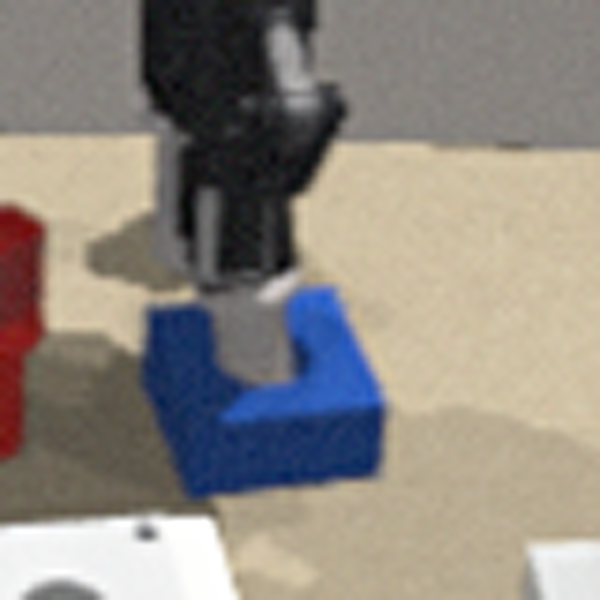

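```bash
python3 -m jog '[[0,[3,0,0],0],[0,[5,0,0],0],[0,[5,0,0],0],[0,[5,0,0],0],[0,[2,0,-6],0],[0,[2,0,-20],0],[0,[2,0,-40],0],[0,[2,0,-80],0],[0,[2,0,-120],0],[0,[2,0,-120],0],[0,[2,0,-120],0]]'
python3 -c "
from h import *
st()
for n in ('side','top'): cv2.imwrite(f'pics/{n}4.png',camera(n)[:,:,::-1])
s=cv2.imread('pics/side4.png');s=s[60:240,250:430]
cv2.imwrite('pics/v5.png',cv2.resize(s,(600,600),interpolation=cv2.INTER_CUBIC))"
```

```text
clock: 7.55
tool_pos: [532.1, -105.0, 216.0]
eef_rot: [-0.481, 3.103, -0.002]
force: [-0.7, 0.6, -4.5]
width: 16.6
t 7.55 pos [ 532.1 -105.   216. ] yaw -162.38 z [ 0.002 -0.001 -1.   ] F [-0.7  0.6 -4.5] M [-0.03  0.02 -0.03] w 16.6 q [-0.33 -0.12  1.85 -0.    1.42 -2.21]
```

View pics/v5.png

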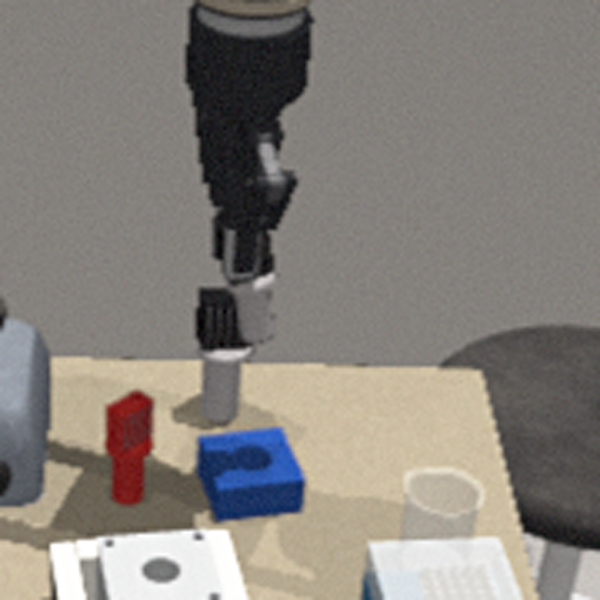

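```bash
python3 -c "
from h import *
print(shift([470.2,-275.2,180]))"
```

```text
(array([ 109.1, -144.6,   32.5]), np.float64(-162.37))
```

```bash
python3 -m jog '[[0,[30,-40,0],0],[0,[60,-80,0],0],[0,[109,-145,10],0],[0,[109,-145,34],0],[0,[109,-145,34],0],[0,[109,-145,34],0],[0,[109,-145,34],0],[0,[109,-145,34],0],[0,[109,-145,34],0]]'
python3 -c "
from h import *
st()
for n in ('side','top'): cv2.imwrite(f'pics/{n}5.png',camera(n)[:,:,::-1])
s=cv2.imread('pics/side5.png')[165:265,245:345];t=cv2.imread('pics/top5.png')[150:250,250:350]
cv2.imwrite('pics/v6.png',np.hstack([cv2.resize(s,(500,500),interpolation=cv2.INTER_CUBIC),cv2.resize(t,(300,300),interpolation=cv2.INTER_CUBIC).repeat(1,0) if 0 else cv2.copyMakeBorder(cv2.resize(t,(300,300),interpolation=cv2.INTER_CUBIC),0,200,0,0,cv2.BORDER_CONSTANT)]))"
```

```text
clock: 8.55
tool_pos: [472.6, -275.1, 181.0]
eef_rot: [-0.484, 3.103, -0.001]
force: [-1.0, -0.5, -2.4]
width: 16.6
t 8.55 pos [ 472.6 -275.1  181. ] yaw -162.28 z [ 0.001 -0.001 -1.   ] F [-1.  -0.5 -2.4] M [-0.    0.04 -0.02] w 16.6 q [-0.66 -0.08  1.87  0.    1.35 -2.54]
```

View pics/v6.png

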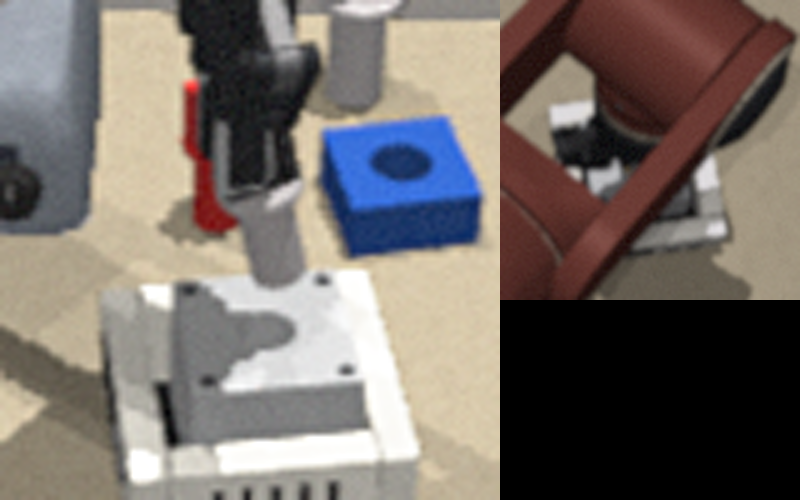

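```bash
python3 -c "
from h import *
s=cv2.imread('pics/side0.png').astype(int).max(2);t=cv2.imread('pics/top0.png').astype(int)
print(s[226:237,288:309])
# soft darkness centroid, side
w=np.clip((s[224:239,287:309].max()-20-s[224:239,287:309])/60.,0,1);v,u=np.mgrid[224:239,287:309]
c=[(w*u).sum()/w.sum(),(w*v).sum()/w.sum()];print(c,w.sum(),onz('side',*c,70))
print((t[194:214,286:304,2]-t[194:214,286:304,0]))
roi=t[194:214,286:304];w=np.clip(np.maximum((175-roi.max(2))/60.,(roi[:,:,2]-roi[:,:,0]-12)/25.),0,1);v,u=np.mgrid[194:214,286:304]
c2=[(w*u).sum()/w.sum(),(w*v).sum()/w.sum()];print(c2,w.sum(),onz('top',*c2,70))
print(tri(c,c2))
print('footpred',proj('side',[490.4,-269.4,100]),'bore',proj('side',[488,-269.5,70]))
"
```

```text
[[236 233 237 236 236 238 238 241 241 240 239 240 240 237 238 235 234 234
  233 236 236]
 [234 233 235 235 240 240 226 206 183 169 166 179 203 229 237 238 238 235
  235 234 234]
 [231 237 235 236 237 214 173 134 123 113 114 119 131 155 192 232 238 236
  235 236 236]
 [234 235 238 238 212 158 118 115 111 115 119 111 114 114 127 173 227 237
  236 235 236]
 [236 234 238 238 191 116 108 113 116 113 115 120 114 113 104 138 212 236
  236 233 233]
 [235 235 236 239 193 114 106 112 115 122 118 115 113 109  99 124 210 240
  235 235 236]
 [234 234 235 240 215 145 118 109 113 116 118 115 115 109 106 157 223 237
  236 234 235]
 [235 235 237 236 234 206 144 118 115 112 113 112 109 118 145 208 236 235
  235 236 234]
 [234 234 235 238 238 236 220 200 173 150 146 150 165 197 230 236 238 236
  234 233 232]
 [232 233 234 237 237 238 238 237 234 231 231 233 232 238 238 238 233 235
  233 234 235]
 [236 234 236 235 235 236 236 239 240 240 242 238 240 240 238 236 234 233
  234 235 233]]
[np.float64(297.86440677966095), np.float64(230.62620247366007)] 72.76666666666668 [ 489.2946343  -271.66939767   70.   
[... 1091 characters left out ...]
 23  22  17  11   2   0  -1  -1  -2  -2]
 [  1   1  -1   0   0  -1   1   2   2   2   1   1  -2  -1   0  -1  -2   0]
 [  1  -1  -2   0  -1   0   0   0   0  -2   0  -2  -3  -2  -1  -3  -2  -2]
 [ -1  -1   1  -1   0   0  -2  -1  -1  -3  -1  -2  -2  -1  -1  -1  -2  -2]
 [  0   1   0   0   0   0  -1   0  -1  -2   0  -1   1   0  -4   0  -1  -2]
 [  1   1   0   1   0   0   1   1   2   0   0   0  -1  -2   1  -1   0  -1]]
[np.float64(294.5464859241922), np.float64(202.28119107990383)] 102.53999999999999 [ 487.13451001 -268.55151479   70.        ]
(array([ 488.61564015, -268.49364065,   66.9164888 ]), np.float64(1.5595483863722555))
footpred [298.8677176  219.02151839] bore [297.25536785 229.92459101]
```

```bash
python3 -c "
from h import *
s=cv2.imread('pics/side5.png')
print(s.max(2)[203:226,288:312])
c=cv2.resize(s[195:235,280:320],(600,600),interpolation=cv2.INTER_CUBIC)
cv2.imwrite('pics/v7.png',c)"
```

```text
[[116 119 112 104  83  66  62  66  77  86 101 160 195 215 217 207 182 190
  212 210 175 113  95  93]
 [120 103  76  63  55  61  76  92 107 112 125 186 222 214 203 172 172 203
  220 221 187 137  96  89]
 [122 111  96  84  97 111 118 126 120 124 169 210 208 177 148 145 183 215
  222 221 182 144 113  97]
 [127 120 110 115 126 123 122 123 121 126 163 174 152 138 119 143 196 220
  217 216 179 138 111  96]
 [128 121 119 117 123 123 125 122 123 126 133 134 124 121 111 126 191 221
  216 213 207 172 137 102]
 [124 126 121 117 108 112 119 118 120 115 119 118 117 118 112 119 185 220
  217 215 215 182 146 107]
 [130 126 125 115 105 104 114 118 121 117 123 121 121 123 115 126 178 215
  219 220 224 216 172 136]
 [127 123 124 135 140 118 108 115 117 120 121 125 118 122 117 126 165 205
  217 215 222 219 187 148]
 [103 104 144 177 173 136 108 109 116 125 121 118 121 120 116 125 160 205
  219 214 219 219 217 176]
 [113 111 157 189 192 152 104 111 118 120 119 123 118 120 117 131 139 193
  222 217 219 220 224 188]
 [176 174 180 196 193 158 113 113 117 119 118 120 124 119 124 133 136 191
  225 220 219 22
[... 523 characters left out ...]
99 207 205 206 211 194 136 107 114 122 120 119 122 126 125 132 155
  196 222 196 188 210 225]
 [214 210 215 218 219 221 219 169 111 113 114 118 117 122 121 122 143 191
  216 203 148 118 155 213]
 [219 220 219 223 224 222 225 201 147 114 121 115 120 118 126 148 190 213
  225 197 138  92 126 198]
 [225 225 222 222 222 223 223 221 189 172 157 140 152 164 186 207 218 222
  223 217 202 196 201 218]
 [225 224 222 221 221 218 221 223 221 218 214 203 210 211 214 222 219 219
  220 222 223 221 222 222]
 [160 201 221 223 224 222 221 223 222 222 224 222 222 220 220 219 218 222
  217 217 219 220 221 220]
 [116 139 197 227 224 223 220 223 222 224 223 223 223 222 217 219 218 218
  220 219 218 218 217 228]]
```

View pics/v7.png

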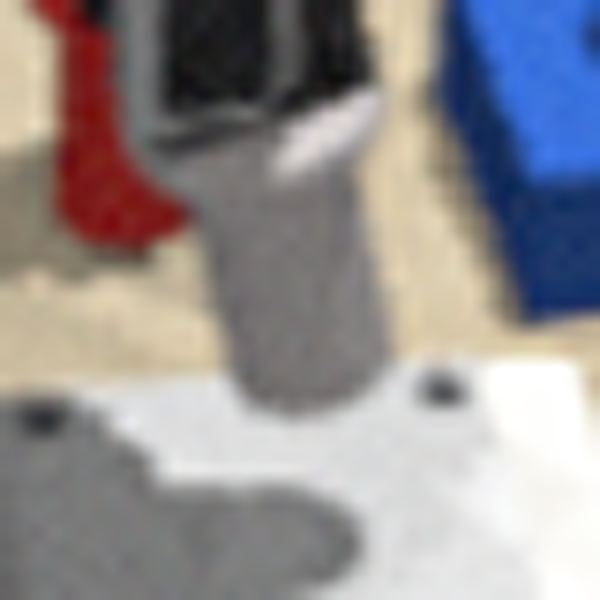

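The side view shows the foot centre at about (300.3, 218.6), some 4 mm +x of the bore at (297.9, 230.6). The tilt is only about 10°. I'll go back to the stand hole, reversing my path, and tilt it further so the entry is clearly tilted.

```bash
python3 -m jog '[[0,[-30,40,-20],0],[0,[-70,90,-34],0],[0,[-109,145,-34],0],[0,[-109,145,-34],0],[0,[-109,145,-34],0],[0,[-109,145,-34],0],[0,[-109,145,6],0],[0,[-109,145,40],0],[0,[-109,145,60],0],[0,[-109,145,70],0],[0,[-109,145,75],0],[0,[-109,145,80],0],[0,[-109,145,80],0],[0,[-109,145,80],0]]'
python3 -c "
from h import *
st()"
python3 -m jog '[[0,[3,0,0],0],[0,[5,0,0],0],[0,[7,0,0],0],[0,[9,0,0],0],[0,[10,0,0],0],[0,[10,0,0],0],[0,[10,0,0],0]]'
python3 -c "
from h import *
st()
cv2.imwrite('pics/side6.png',camera('side')[:,:,::-1])
cv2.imwrite('pics/v8.png',cv2.resize(cv2.imread('pics/side6.png')[150:230,290:370],(600,600),interpolation=cv2.INTER_CUBIC))"
```

```text
clock: 10.05
tool_pos: [532.6, -105.5, 101.0]
eef_rot: [-0.48, 3.102, -0.002]
force: [1.8, -1.0, -2.1]
width: 16.7
t 10.05 pos [ 532.6 -105.5  101. ] yaw -162.42 z [ 0.002 -0.001 -1.   ] F [ 1.8 -1.  -2.1] M [-0.15 -0.43 -0.03] w 16.7 q [-0.33  0.    1.93 -0.    1.21 -2.21]
clock: 10.75
tool_pos: [525.3, -107.2, 101.5]
eef_rot: [-0.479, 3.096, -0.0]
force: [11.0, 3.3, -5.0]
width: 17.1
t 10.75 pos [ 525.3 -107.2  101.5] yaw -162.41 z [ 0.009  0.001 -1.   ] F [11.   3.3 -5. ] M [ 0.63 -2.13  0.03] w 17.1 q [-0.34 -0.02  1.95  0.    1.2  -2.22]
```

View pics/v8.png

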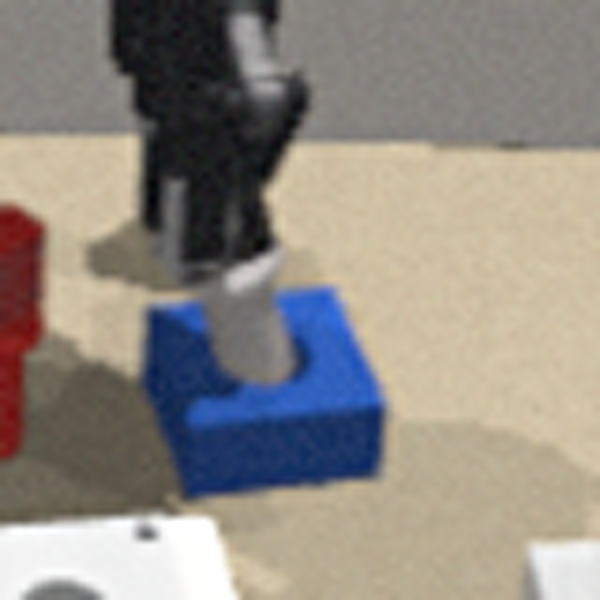

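```bash
python3 -m jog '[[0,[-2,0,-4],0],[0,[-2,0,-12],0],[0,[-2,0,-30],0],[0,[-2,0,-70],0],[0,[-2,0,-110],0],[0,[10,-20,-114],0],[0,[109,-144,-100],0],[0,[109,-144,-80],0],[0,[109,-144,-80],0],[0,[109,-144,-80],0],[0,[109,-144,-80],0],[0,[109,-144,-80],0],[0,[109,-144,-80],0]]'
python3 -c "
from h import *
st()
cv2.imwrite('pics/side7.png',camera('side')[:,:,::-1])
st()
c=cv2.resize(cv2.imread('pics/side7.png')[195:235,280:320],(600,600),interpolation=cv2.INTER_CUBIC)
cv2.imwrite('pics/v9.png',c)"
```

```text
clock: 12.1
tool_pos: [462.5, -276.9, 180.7]
eef_rot: [-0.484, 3.104, 0.0]
force: [0.1, -0.5, -3.8]
width: 17.0
t 12.1 pos [ 462.5 -276.9  180.7] yaw -162.29 z [ 0.  0. -1.] F [ 0.1 -0.5 -3.8] M [ 0.05  0.02 -0.07] w 17.0 q [-0.68 -0.1   1.88  0.    1.35 -2.56]
t 12.15 pos [ 462.6 -276.9  180.8] yaw -162.27 z [ 0. -0. -1.] F [ 1.4  0.1 -3.4] M [-0.04  0.07  0.01] w 16.8 q [-0.68 -0.1   1.88  0.    1.35 -2.56]
```

View pics/v9.png

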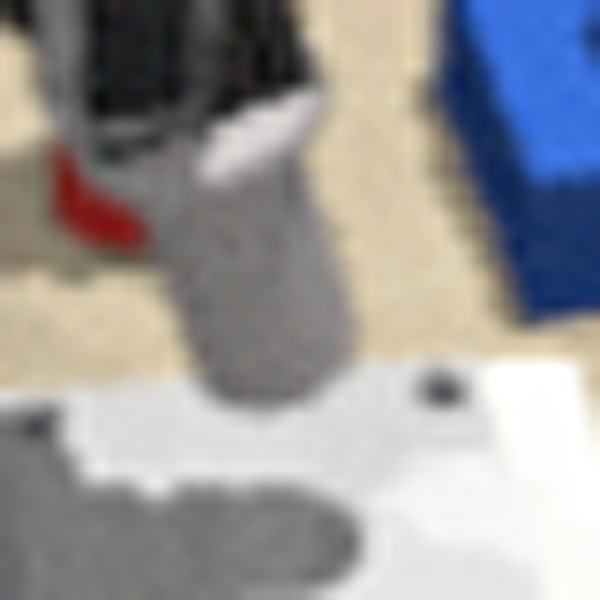

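The foot is now at (298.0, 218.3) and tilted about 14°, nearly above the bore. I'll bias it 3.5 mm away from the lean side and go down gently.

```bash
python3 -m jog '[[0,[-3.5,0,10],0],[0,[-3.5,0,20],0],[0,[-3.5,0,25],0],[0,[-3.5,0,25],0],[0,[-3.5,0,25],0],[0,[-3.5,0,25],0]]'
python3 -c "
from h import *
st()
cv2.imwrite('pics/side8.png',camera('side')[:,:,::-1])
st()
c=cv2.resize(cv2.imread('pics/side8.png')[205:245,280:320],(600,600),interpolation=cv2.INTER_CUBIC)
cv2.imwrite('pics/v10.png',c)"
```

```text
clock: 12.75
tool_pos: [465.6, -277.0, 155.7]
eef_rot: [-0.481, 3.104, -0.001]
force: [0.5, -0.1, -3.1]
width: 17.0
t 12.75 pos [ 465.6 -277.   155.7] yaw -162.37 z [ 0. -0. -1.] F [ 0.5 -0.1 -3.1] M [0.02 0.05 0.02] w 17.0 q [-0.67 -0.07  1.9  -0.    1.31 -2.55]
t 12.8 pos [ 465.6 -277.1  155.8] yaw -162.38 z [ 0.001 -0.001 -1.   ] F [-0.7  0.7 -3.2] M [-0.05 -0.03 -0.03] w 16.9 q [-0.67 -0.07  1.9  -0.    1.31 -2.55]
```

View pics/v10.png

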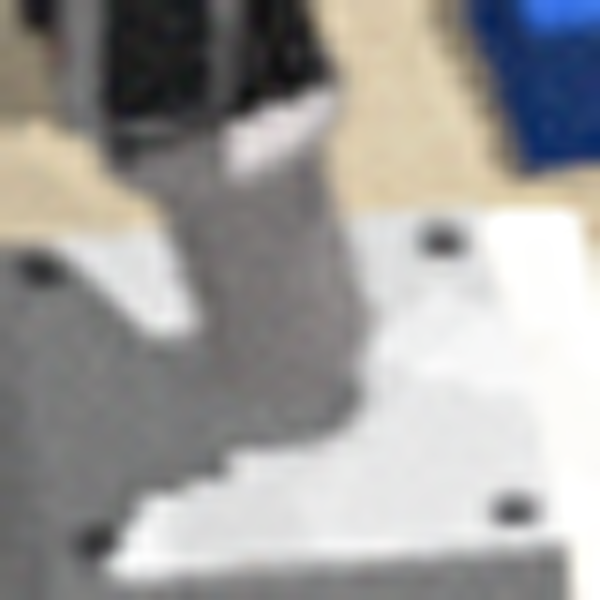

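```bash
python3 -m jog '[[0,[0,0,1],0],[0,[0,0,2],0],[0,[0,0,3],0],[0,[0,0,3],0],[0,[0,0,3],0]]'
python3 -m jog '[[0,[0,0,1],0],[0,[0,0,2],0],[0,[0,0,2],0],[0,[0,0,2],0]]'
python3 -m jog '[[0,[0,0,0.7],0],[0,[0,0,1.5],0],[0,[0,0,1.5],0],[0,[0,0,1.5],0]]'
python3 -c "
from h import *
st()"
```

```text
clock: 13.3
tool_pos: [465.3, -276.8, 152.2]
eef_rot: [0.481, -3.104, -0.0]
force: [1.0, -0.2, -4.1]
width: 16.7
clock: 13.7
tool_pos: [465.3, -276.8, 150.2]
eef_rot: [0.481, -3.104, -0.0]
force: [0.1, -0.3, -2.4]
width: 17.2
clock: 14.1
tool_pos: [465.4, -276.8, 148.8]
eef_rot: [0.481, -3.104, -0.0]
force: [0.4, -0.7, -3.3]
width: 17.1
t 14.1 pos [ 465.4 -276.8  148.8] yaw -162.37 z [-0.  0. -1.] F [ 0.4 -0.7 -3.3] M [-0.07  0.03 -0.01] w 17.1 q [-0.67 -0.06  1.9   0.    1.3  -2.55]
```

```bash
python3 -m jog '[[0,[0,0,0.5],0],[0,[0,0,1],0],[0,[0,0,1],0],[0,[0,0,1],0]]'
python3 -m jog '[[0,[0,0,0.5],0],[0,[0,0,1],0],[0,[0,0,1],0],[0,[0,0,1],0]]'
python3 -c "
from h import *
st()
cv2.imwrite('pics/side9.png',camera('side')[:,:,::-1])
st()
c=cv2.resize(cv2.imread('pics/side9.png')[205:245,280:320],(600,600),interpolation=cv2.INTER_CUBIC)
cv2.imwrite('pics/v11.png',c)"
```

```text
clock: 14.5
tool_pos: [465.3, -276.8, 147.8]
eef_rot: [0.481, -3.104, -0.0]
force: [0.5, -0.9, -3.9]
width: 16.4
clock: 14.9
tool_pos: [465.4, -276.8, 146.8]
eef_rot: [0.481, -3.104, -0.0]
force: [-0.1, 0.6, -4.0]
width: 17.0
t 14.9 pos [ 465.4 -276.8  146.8] yaw -162.37 z [-0. -0. -1.] F [-0.1  0.6 -4. ] M [-0.03  0.01  0.02] w 17.0 q [-0.67 -0.06  1.9  -0.    1.29 -2.55]
t 14.95 pos [ 465.4 -276.8  146.8] yaw -162.37 z [-0.  0. -1.] F [-0.4  0.2 -3.7] M [ 0.    0.05 -0.02] w 16.7 q [-0.67 -0.06  1.9  -0.    1.29 -2.55]
```

View pics/v11.png

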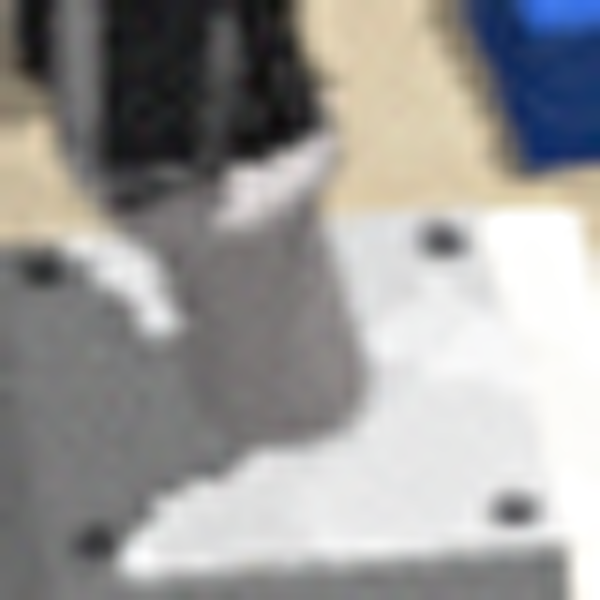

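```bash
python3 -m jog '[[0,[0.5,0,0],0],[0,[1,0,0],0],[0,[1.5,0,0],0],[0,[1.5,0,0],0],[0,[1.5,0,0],0]]'
python3 -m jog '[[0,[0.5,0,0],0],[0,[1,0,0],0],[0,[1,0,0],0],[0,[1,0,0],0]]'
python3 -m jog '[[0,[0.5,0,0],0],[0,[1,0,0],0],[0,[1,0,0],0],[0,[1,0,0],0]]'
python3 -c "
from h import *
st()"
```

```text
clock: 15.45
tool_pos: [463.9, -277.3, 146.8]
eef_rot: [-0.481, 3.104, -0.0]
force: [0.7, 0.7, -3.3]
width: 17.0
clock: 15.85
tool_pos: [463.1, -277.6, 146.8]
eef_rot: [-0.481, 3.104, -0.0]
force: [0.5, 0.6, -3.7]
width: 16.6
clock: 16.25
tool_pos: [462.4, -277.8, 146.9]
eef_rot: [-0.481, 3.103, 0.0]
force: [3.6, -0.0, -4.8]
width: 17.0
t 16.25 pos [ 462.4 -277.8  146.9] yaw -162.37 z [ 0.001  0.    -1.   ] F [ 3.6 -0.  -4.8] M [ 0.18 -0.62  0.03] w 17.0 q [-0.68 -0.06  1.91  0.    1.29 -2.56]
```

```bash
python3 -m jog '[[0,[-0.5,0.7,0],0],[0,[-0.5,1.5,0],0],[0,[-0.5,1.5,0],0],[0,[-0.5,1.5,0],0]]'
python3 -c "
from h import *
st()"
python3 -m jog '[[0,[0,-1,0],0],[0,[0,-2,0],0],[0,[0,-3,0],0],[0,[0,-3,0],0],[0,[0,-3,0],0]]'
python3 -c "
from h import *
st()"
```

```text
clock: 16.65
tool_pos: [462.3, -276.9, 147.2]
eef_rot: [-0.481, 3.104, -0.003]
force: [3.1, -1.7, -3.6]
width: 16.6
t 16.65 pos [ 462.3 -276.9  147.2] yaw -162.38 z [ 0.001 -0.001 -1.   ] F [ 3.1 -1.7 -3.6] M [-0.43 -0.61 -0.01] w 16.6 q [-0.68 -0.06  1.91 -0.    1.29 -2.56]
clock: 17.15
tool_pos: [462.8, -278.5, 146.6]
eef_rot: [0.482, -3.104, -0.003]
force: [1.8, 2.8, -0.2]
width: 16.7
t 17.15 pos [ 462.8 -278.5  146.6] yaw -162.36 z [-0.001  0.002 -1.   ] F [ 1.8  2.8 -0.2] M [ 0.93 -0.3   0.01] w 16.7 q [-0.68 -0.06  1.91  0.    1.29 -2.56]
```

Lateral reactions along the lean direction and in both ±y directions show that the lower edge is inside the bore. I'll centre it in y and go a little deeper, so the upper edge passes the rim too.

```bash
python3 -m jog '[[0,[0,1,0],0],[0,[0,1.9,0],0],[0,[0,1.9,0.5],0],[0,[-0.2,1.9,1],0],[0,[-0.2,1.9,1],0],[0,[-0.2,1.9,1],0]]'
python3 -c "
from h import *
st()"
python3 -m jog '[[0,[0,0,0.5],0],[0,[-0.2,0,1],0],[0,[-0.2,0,1],0],[0,[-0.2,0,1],0]]'
python3 -c "
from h import *
st()"
```

```text
clock: 17.75
tool_pos: [462.8, -277.7, 146.1]
eef_rot: [-0.481, 3.104, -0.002]
force: [1.9, 0.0, -0.3]
width: 16.9
t 17.75 pos [ 462.8 -277.7  146.1] yaw -162.38 z [ 0.001 -0.001 -1.   ] F [ 1.9  0.  -0.3] M [ 0.05 -0.52  0.01] w 16.9 q [-0.68 -0.06  1.91 -0.    1.29 -2.56]
clock: 18.15
tool_pos: [462.9, -277.4, 144.9]
eef_rot: [-0.481, 3.104, -0.001]
force: [3.3, 0.9, -1.0]
width: 16.6
t 18.15 pos [ 462.9 -277.4  144.9] yaw -162.37 z [ 0. -0. -1.] F [ 3.3  0.9 -1. ] M [ 0.03 -0.63 -0.01] w 16.6 q [-0.68 -0.06  1.91 -0.    1.29 -2.56]
```

```bash
python3 -m jog '[[0,[-0.2,0,0.5],0],[0,[-0.3,0,1],0],[0,[-0.3,0,1],0],[0,[-0.3,0,1],0]]'
python3 -c "
from h import *
st()
cv2.imwrite('pics/side10.png',camera('side')[:,:,::-1])
c=cv2.resize(cv2.imread('pics/side10.png')[205:245,280:320],(600,600),interpolation=cv2.INTER_CUBIC)
cv2.imwrite('pics/v12.png',c)"
```

```text
clock: 18.55
tool_pos: [463.2, -277.2, 143.8]
eef_rot: [-0.481, 3.104, -0.0]
force: [3.5, -0.2, -0.3]
width: 16.9
t 18.55 pos [ 463.2 -277.2  143.8] yaw -162.37 z [ 0. -0. -1.] F [ 3.5 -0.2 -0.3] M [-0.   -0.68  0.01] w 16.9 q [-0.68 -0.06  1.91  0.    1.29 -2.56]
```

View pics/v12.png

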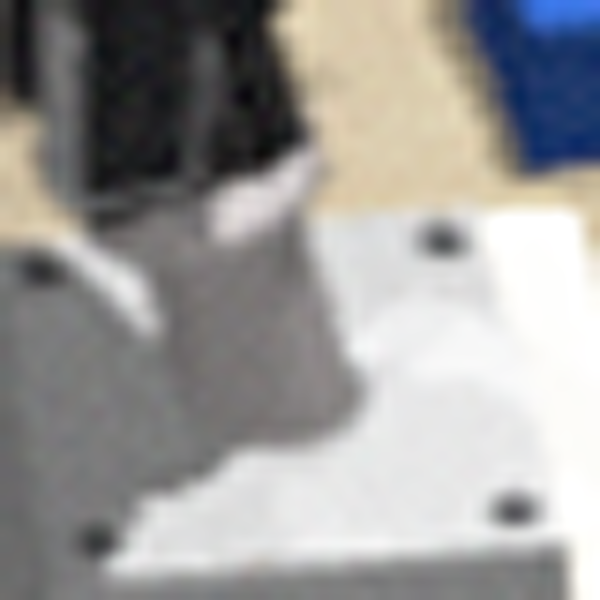

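```bash
python3 -m jog '[[0,[-1,0,0],0],[0,[-2,0,0],0],[0,[-3,0,0],0],[0,[-3,0,0],0],[0,[-3,0,0],0]]'
python3 -c "
from h import *
st()"
python3 -m jog '[[0,[-1,0,0.2],0],[0,[-2,0,0.3],0],[0,[-2,0,0.3],0],[0,[-2,0,0.3],0]]'
python3 -c "
from h import *
st()"
```

```text
clock: 19.1
tool_pos: [464.9, -276.3, 143.1]
eef_rot: [0.481, -3.102, -0.001]
force: [-2.8, -2.6, -2.7]
width: 17.0
t 19.1 pos [ 464.9 -276.3  143.1] yaw -162.37 z [-0.003  0.    -1.   ] F [-2.8 -2.6 -2.7] M [-0.65  0.74  0.04] w 17.0 q [-0.67 -0.05  1.91 -0.    1.29 -2.55]
clock: 19.5
tool_pos: [465.9, -276.2, 143.2]
eef_rot: [0.481, -3.099, -0.0]
force: [-8.1, -3.7, 1.4]
width: 17.2
t 19.5 pos [ 465.9 -276.2  143.2] yaw -162.36 z [-0.006 -0.001 -1.   ] F [-8.1 -3.7  1.4] M [-0.8   1.67 -0.  ] w 17.2 q [-0.67 -0.05  1.9  -0.    1.29 -2.55]
```

```bash
python3 -m jog '[[0,[-1,0,0],0],[0,[-2,0,0],0],[0,[-2,0,0],0],[0,[-2,0,0],0]]'
python3 -c "
from h import *
st()"
python3 -m jog '[[0,[-1,0,0],0],[0,[-2,0,0],0],[0,[-2,0,0],0],[0,[-2,0,0],0]]'
python3 -c "
from h import *
st()"
```

```text
clock: 19.9
tool_pos: [467.3, -275.9, 143.0]
eef_rot: [0.48, -3.098, 0.001]
force: [-9.0, -5.2, -0.1]
width: 17.0
t 19.9 pos [ 467.3 -275.9  143. ] yaw -162.37 z [-0.007 -0.002 -1.   ] F [-9.  -5.2 -0.1] M [-1.11  1.92 -0.01] w 17.0 q [-0.67 -0.05  1.9  -0.01  1.29 -2.54]
clock: 20.3
tool_pos: [469.2, -275.3, 143.2]
eef_rot: [0.481, -3.097, 0.0]
force: [-9.7, -4.7, 2.0]
width: 16.7
t 20.3 pos [ 469.2 -275.3  143.2] yaw -162.36 z [-0.007 -0.001 -1.   ] F [-9.7 -4.7  2. ] M [-0.96  2.01 -0.05] w 16.7 q [-0.66 -0.04  1.9  -0.01  1.29 -2.54]
```

```bash
python3 -m jog '[[0,[-0.7,-0.2,0],0],[0,[-1.4,-0.4,0],0],[0,[-2,-0.4,-0.2],0],[0,[-2.5,-0.4,-0.3],0],[0,[-2.5,-0.4,-0.3],0]]'
python3 -c "
from h import *
st()"
python3 -m jog '[[0,[-0.7,0,0],0],[0,[-1.4,0,0],0],[0,[-2,0,0],0],[0,[-2.5,0,0],0],[0,[-2.5,0,0],0]]'
python3 -c "
from h import *
st()
cv2.imwrite('pics/side11.png',camera('side')[:,:,::-1])
c=cv2.resize(cv2.imread('pics/side11.png')[195:245,275:325],(600,600),interpolation=cv2.INTER_CUBIC)
cv2.imwrite('pics/v13.png',c)"
```

```text
clock: 20.8
tool_pos: [471.3, -274.8, 143.3]
eef_rot: [0.48, -3.096, -0.0]
force: [-10.6, -4.7, 2.5]
width: 17.3
t 20.8 pos [ 471.3 -274.8  143.3] yaw -162.36 z [-0.008 -0.001 -1.   ] F [-10.6  -4.7   2.5] M [-0.91  2.24 -0.04] w 17.3 q [-0.66 -0.04  1.89 -0.01  1.29 -2.54]
clock: 21.3
tool_pos: [473.4, -274.0, 143.0]
eef_rot: [0.48, -3.095, -0.001]
force: [-11.5, -5.1, 0.5]
width: 17.1
t 21.3 pos [ 473.4 -274.   143. ] yaw -162.36 z [-0.009 -0.001 -1.   ] F [-11.5  -5.1   0.5] M [-1.07  2.37 -0.03] w 17.1 q [-0.66 -0.03  1.89 -0.01  1.29 -2.53]
```

View pics/v13.png

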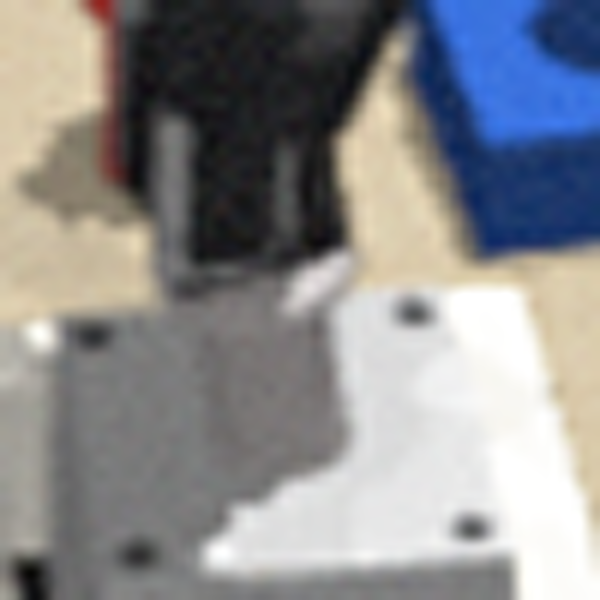

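```bash
python3 -m jog '[[0,[-0.5,-0.3,0],0],[0,[-1,-0.5,0],0],[0,[-1.5,-0.5,0],0],[0,[-2,-0.5,0],0],[0,[-2,-0.5,0],0]]'
python3 -c "
from h import *
st()"
python3 -m jog '[[0,[-0.5,0,0],0],[0,[-1,0,0],0],[0,[-1.5,0,0],0],[0,[-2,0,0],0],[0,[-2,0,0],0]]'
python3 -c "
from h import *
st()"
```

```text
clock: 21.85
tool_pos: [475.4, -273.6, 142.7]
eef_rot: [0.48, -3.095, -0.002]
force: [-11.1, -4.3, 0.5]
width: 16.8
t 21.85 pos [ 475.4 -273.6  142.7] yaw -162.35 z [-0.009 -0.    -1.   ] F [-11.1  -4.3   0.5] M [-0.89  2.4  -0.03] w 16.8 q [-0.66 -0.03  1.89 -0.01  1.29 -2.53]
clock: 22.35
tool_pos: [477.3, -272.9, 142.6]
eef_rot: [0.48, -3.095, -0.002]
force: [-10.3, -3.8, 0.5]
width: 16.7
t 22.35 pos [ 477.3 -272.9  142.6] yaw -162.35 z [-0.009 -0.    -1.   ] F [-10.3  -3.8   0.5] M [-0.95  2.34  0.  ] w 16.7 q [-0.65 -0.03  1.88 -0.01  1.29 -2.53]
```

```bash
python3 -m jog '[[0,[-0.5,0,0],0],[0,[-1,0,0],0],[0,[-1.5,0,0],0],[0,[-2,0,0],0],[0,[-2.5,0,0],0],[0,[-2.5,0,0],0]]'
python3 -c "
from h import *
st()
cv2.imwrite('pics/side12.png',camera('side')[:,:,::-1])
c=cv2.resize(cv2.imread('pics/side12.png')[195:245,275:325],(600,600),interpolation=cv2.INTER_CUBIC)
cv2.imwrite('pics/v14.png',c)"
```

```text
clock: 22.95
tool_pos: [479.8, -272.1, 142.5]
eef_rot: [0.48, -3.096, -0.002]
force: [-10.2, -3.7, -0.6]
width: 16.7
t 22.95 pos [ 479.8 -272.1  142.5] yaw -162.35 z [-0.009 -0.    -1.   ] F [-10.2  -3.7  -0.6] M [-0.94  2.22 -0.02] w 16.7 q [-0.65 -0.02  1.88 -0.01  1.29 -2.53]
```

View pics/v14.png

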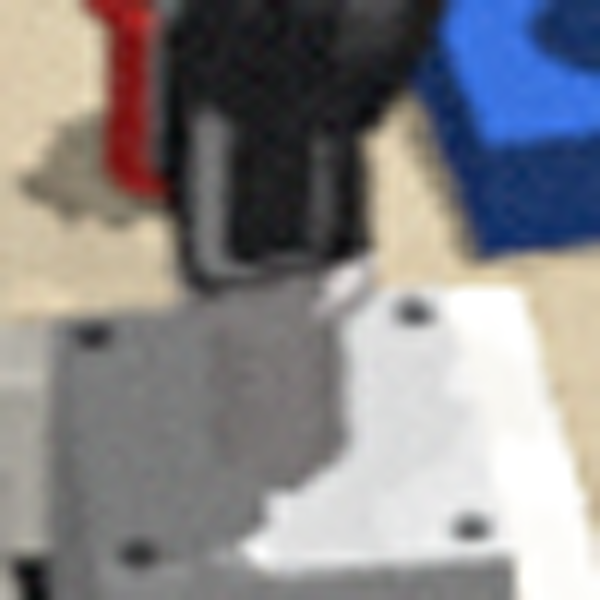

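```bash
python3 -m jog '[[0,[-0.5,0,0],0],[0,[-1,0,0.2],0],[0,[-1.5,0,0.4],0],[0,[-2,0,0.6],0],[0,[-2.5,0,0.8],0],[0,[-2.5,0,0.8],0]]'
python3 -c "
from h import *
st()"
python3 -m jog '[[0,[-0.5,0,0.2],0],[0,[-1,0,0.4],0],[0,[-1.5,0,0.6],0],[0,[-2,0,0.8],0],[0,[-2,0,0.8],0]]'
python3 -c "
from h import *
st()"
```

```text
clock: 23.6
tool_pos: [482.4, -271.4, 142.1]
eef_rot: [0.481, -3.096, -0.002]
force: [-9.8, -2.7, 0.8]
width: 16.9
t 23.6 pos [ 482.4 -271.4  142.1] yaw -162.36 z [-0.009 -0.    -1.   ] F [-9.8 -2.7  0.8] M [-0.77  2.17  0.05] w 16.9 q [-0.64 -0.02  1.88 -0.01  1.29 -2.52]
clock: 24.1
tool_pos: [484.3, -270.9, 141.6]
eef_rot: [0.481, -3.096, -0.002]
force: [-9.3, -3.7, 2.1]
width: 16.8
t 24.1 pos [ 484.3 -270.9  141.6] yaw -162.35 z [-0.009 -0.    -1.   ] F [-9.3 -3.7  2.1] M [-0.73  2.29  0.02] w 16.8 q [-0.64 -0.01  1.87 -0.01  1.29 -2.52]
```

```bash
python3 -c "
from h import *
cv2.imwrite('pics/side13.png',camera('side')[:,:,::-1])
c=cv2.resize(cv2.imread('pics/side13.png')[205:240,285:315],(510,595),interpolation=cv2.INTER_CUBIC)
c=np.clip((c.astype(float)-90)*2.2,0,255).astype(np.uint8)
cv2.imwrite('pics/v15.png',c)
g=cv2.imread('pics/side13.png')[210:236,285:315].max(2);print(g)"
```

```text
[[135 137 126 133 124  85  18  35  91 117  98  60  32  34  39  31  38  37
   80  69  44  59 176 229 228 186 143 109  96  96]
 [122 109 106 109 110  76  21  34  91 118 100  53  34  33  32  29  30  37
   77  70  43  58 173 227 227 216 179 118  94  95]
 [123 122 112 115 115  80  19  27  89 117  99  43  32  27  33  36  35  32
   70  57  40  63 177 225 224 223 188 140  96  91]
 [129 165 190 179 183 136  33  24  90 116  95  41  35  34  33  38  32  26
   64  55  38  59 174 229 223 223 218 180 110  96]
 [191 203 205 207 204 144  43  44  90 121  96  43  34  27  36  35  32  33
   70  64  42  54 175 226 222 223 222 184 123  97]
 [202 207 206 206 205 157  55  40  99 122  89  43  28  32  29  29  29  43
   72  52  32  49 175 224 219 222 220 187 137 103]
 [200 204 205 205 197 156  83  27  93 117 101  54  39  45  61  66  65  64
   55  21  52  80 171 222 222 216 222 215 173 120]
 [203 202 203 204 189 152  93  43  60 104 116  95  84  71  74  71  59  61
   67  91 161 185 195 213 220 220 221 220 210 200]
 [210 204 199 205 202 166 119  78  38  59  68  62  65  74  80 105 105 107
  113 171 218 215 213 220 
[... 1450 characters left out ...]
124 121 123 122 119 114
  118 185 223 223 218 221 218 219 220 221 222 223]
 [124 125 127 122 123 122 123 121 110 114 124 120 129 121 122 119 120 116
  123 188 221 219 221 221 219 220 216 220 220 228]
 [124 123 123 119 124 123 121 118 109 113 114 123 119 119 128 118 118 114
  145 201 222 222 217 215 220 221 219 220 219 230]
 [121 123 125 123 121 124 124 126 116 120 116 122 125 122 120 121 110 124
  173 219 222 220 215 217 222 218 218 219 225 230]
 [121 123 118 123 125 128 125 125 126 122 117 123 123 125 122 114 130 179
  215 223 223 218 220 221 217 219 226 229 231 231]
 [122 122 124 123 118 119 123 127 125 126 125 126 120 121 120 128 176 217
  222 221 221 221 220 217 218 225 230 233 235 233]]
```

View pics/v15.png

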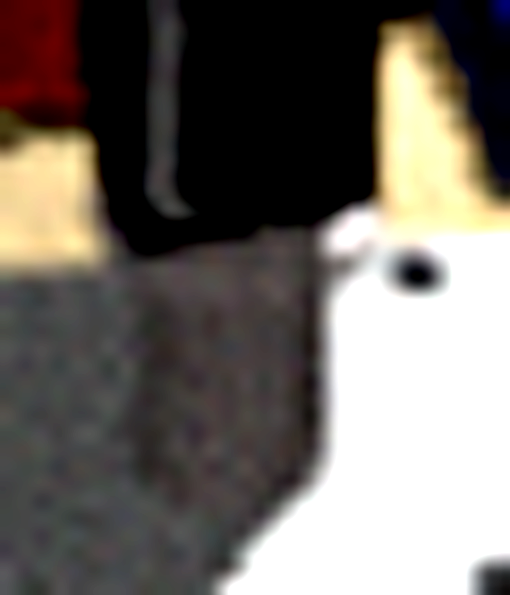

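Now the shank's right edge is vertical in the image (column 304 over many rows), so the plug is upright. I'll relax the side load and slide down gently.

```bash
python3 -m jog '[[0,[1,0,0],0],[0,[1.8,-0.4,0],0],[0,[1.8,-0.4,0.5],0],[0,[1.8,-0.4,1],0],[0,[1.8,-0.4,1],0]]'
python3 -c "
from h import *
st()"
python3 -m jog '[[0,[0,0,0.5],0],[0,[0,0,1],0],[0,[0,0,1.5],0],[0,[0,0,2],0],[0,[0,0,2],0]]'
python3 -c "
from h import *
st()"
```

```text
clock: 24.65
tool_pos: [483.7, -271.2, 140.9]
eef_rot: [0.481, -3.099, -0.003]
force: [-7.2, -1.7, 2.1]
width: 17.0
t 24.65 pos [ 483.7 -271.2  140.9] yaw -162.36 z [-0.006  0.001 -1.   ] F [-7.2 -1.7  2.1] M [-0.34  1.69  0.03] w 17.0 q [-0.64 -0.01  1.87 -0.    1.29 -2.52]
clock: 25.15
tool_pos: [483.7, -271.2, 139.0]
eef_rot: [0.481, -3.099, -0.003]
force: [-8.2, -1.3, 2.8]
width: 16.4
t 25.15 pos [ 483.7 -271.2  139. ] yaw -162.36 z [-0.006  0.001 -1.   ] F [-8.2 -1.3  2.8] M [-0.37  1.67  0.02] w 16.4 q [-0.64 -0.01  1.88 -0.    1.28 -2.52]
```

```bash
python3 -m jog '[[0,[0.8,0,0.5],0],[0,[1.5,0,1],0],[0,[1.5,0,1.5],0],[0,[1.5,0,2],0],[0,[1.5,0,2],0]]'
python3 -c "
from h import *
st()"
python3 -m jog '[[0,[0,0,0.5],0],[0,[0,0,1],0],[0,[0,0,1.5],0],[0,[0,0,2],0],[0,[0,0,2],0]]'
python3 -c "
from h import *
st()"
```

```text
clock: 25.65
tool_pos: [483.2, -271.4, 136.8]
eef_rot: [0.481, -3.102, -0.003]
force: [-5.2, -0.2, -0.0]
width: 16.7
t 25.65 pos [ 483.2 -271.4  136.8] yaw -162.36 z [-0.003  0.001 -1.   ] F [-5.2 -0.2 -0. ] M [-0.17  1.22  0.07] w 16.7 q [-0.65 -0.01  1.88 -0.    1.28 -2.52]
clock: 26.15
tool_pos: [483.2, -271.4, 134.8]
eef_rot: [0.481, -3.102, -0.003]
force: [-4.9, -0.3, 0.7]
width: 16.8
t 26.15 pos [ 483.2 -271.4  134.8] yaw -162.36 z [-0.003  0.001 -1.   ] F [-4.9 -0.3  0.7] M [-0.15  1.24 -0.01] w 16.8 q [-0.65 -0.01  1.88 -0.    1.27 -2.52]
```

```bash
python3 -m jog '[[0,[0.6,0,0.7],0],[0,[1.2,0,1.4],0],[0,[1.2,0,2.1],0],[0,[1.2,0,2.8],0],[0,[1.2,0,3.5],0],[0,[1.2,0,3.5],0]]'
python3 -c "
from h import *
st()"
python3 -m jog '[[0,[0,0,0.7],0],[0,[0,0,1.4],0],[0,[0,0,2.1],0],[0,[0,0,2.8],0],[0,[0,0,3.5],0],[0,[0,0,3.5],0]]'
python3 -c "
from h import *
st()"
```

```text
clock: 26.75
tool_pos: [482.8, -271.8, 131.4]
eef_rot: [0.481, -3.104, -0.002]
force: [-4.1, -0.0, -1.2]
width: 16.8
t 26.75 pos [ 482.8 -271.8  131.4] yaw -162.37 z [-0.001  0.001 -1.   ] F [-4.1 -0.  -1.2] M [ 0.33  0.9  -0.01] w 16.8 q [-0.65 -0.01  1.89  0.    1.26 -2.53]
clock: 27.35
tool_pos: [482.8, -271.9, 128.1]
eef_rot: [0.481, -3.104, -0.001]
force: [-4.2, 2.6, 0.2]
width: 16.9
t 27.35 pos [ 482.8 -271.9  128.1] yaw -162.37 z [-0.001  0.001 -1.   ] F [-4.2  2.6  0.2] M [0.48 1.01 0.07] w 16.9 q [-0.65 -0.    1.89  0.    1.26 -2.53]
```

```bash
python3 -m jog '[[0,[0.4,0.3,0],0],[0,[0.8,0.6,0.5],0],[0,[0.8,0.6,1],0],[0,[0.8,0.6,1.5],0],[0,[0.8,0.6,2],0],[0,[0.8,0.6,2],0]]'
python3 -c "
from h import *
st()"
python3 -m jog '[[0,[0,0,0.4],0],[0,[0,0,0.8],0],[0,[0,0,1.2],0],[0,[0,0,1.6],0],[0,[0,0,2],0],[0,[0,0,2],0]]'
python3 -c "
from h import *
st()"
```

```text
clock: 27.95
tool_pos: [482.4, -271.9, 126.3]
eef_rot: [-0.481, 3.104, -0.0]
force: [-1.5, 1.4, -0.5]
width: 16.4
t 27.95 pos [ 482.4 -271.9  126.3] yaw -162.37 z [ 0.001 -0.    -1.   ] F [-1.5  1.4 -0.5] M [0.41 0.33 0.  ] w 16.4 q [-0.65 -0.    1.89  0.    1.25 -2.53]
clock: 28.55
tool_pos: [482.3, -271.9, 124.3]
eef_rot: [-0.481, 3.104, -0.0]
force: [-0.9, 3.0, 0.6]
width: 16.7
t 28.55 pos [ 482.3 -271.9  124.3] yaw -162.37 z [ 0.001 -0.    -1.   ] F [-0.9  3.   0.6] M [0.54 0.06 0.  ] w 16.7 q [-0.65 -0.    1.89  0.    1.25 -2.53]
```

```bash
python3 -m jog '[[0,[0,0.4,0.4],0],[0,[0,0.7,0.8],0],[0,[0,0.7,1.2],0],[0,[0,0.7,1.6],0],[0,[0,0.7,2],0],[0,[0,0.7,2],0]]'
python3 -c "
from h import *
st()"
python3 -m jog '[[0,[0,0,0.4],0],[0,[0,0,0.8],0],[0,[0,0,1.2],0],[0,[0,0,1.6],0],[0,[0,0,2],0],[0,[0,0,2],0]]'
python3 -c "
from h import *
st()"
```

```text
clock: 29.15
tool_pos: [482.2, -271.5, 122.8]
eef_rot: [-0.481, 3.104, -0.001]
force: [1.3, 1.0, 2.5]
width: 16.8
t 29.15 pos [ 482.2 -271.5  122.8] yaw -162.37 z [ 0.001 -0.001 -1.   ] F [1.3 1.  2.5] M [ 0.19 -0.18 -0.01] w 16.8 q [-0.65 -0.    1.89 -0.    1.25 -2.53]
clock: 29.75
tool_pos: [482.3, -271.5, 120.8]
eef_rot: [-0.481, 3.104, -0.002]
force: [0.3, 1.8, 5.2]
width: 16.6
t 29.75 pos [ 482.3 -271.5  120.8] yaw -162.37 z [ 0.001 -0.001 -1.   ] F [0.3 1.8 5.2] M [ 0.23 -0.09  0.03] w 16.6 q [-0.65  0.    1.89 -0.    1.24 -2.53]
```

```bash
python3 -m jog '[[0,[0,0.3,0.4],0],[0,[0,0.3,0.8],0],[0,[0,0.3,1.2],0],[0,[0,0.3,1.6],0],[0,[0,0.3,2],0],[0,[0,0.3,2.4],0],[0,[0,0.3,2.8],0],[0,[0,0.3,3],0],[0,[0,0.3,3],0]]'
python3 -c "
from h import *
st()"
python3 -m jog '[[0,[0,0,0.4],0],[0,[0,0,0.8],0],[0,[0,0,1.2],0],[0,[0,0,1.6],0],[0,[0,0,2],0],[0,[0,0,2.4],0],[0,[0,0,2.8],0],[0,[0,0,3],0],[0,[0,0,3],0]]'
python3 -c "
from h import *
st()"
```

```text
clock: 30.65
tool_pos: [482.3, -271.4, 118.3]
eef_rot: [-0.481, 3.103, -0.002]
force: [-0.1, 1.8, 7.3]
width: 17.0
t 30.65 pos [ 482.3 -271.4  118.3] yaw -162.36 z [ 0.001 -0.001 -1.   ] F [-0.1  1.8  7.3] M [0.27 0.06 0.04] w 17.0 q [-0.65  0.01  1.9  -0.    1.24 -2.53]
clock: 31.55
tool_pos: [482.4, -271.4, 115.8]
eef_rot: [-0.482, 3.103, -0.002]
force: [0.1, 1.9, 9.1]
width: 17.0
t 31.55 pos [ 482.4 -271.4  115.8] yaw -162.36 z [ 0.001 -0.001 -1.   ] F [0.1 1.9 9.1] M [0.32 0.21 0.07] w 17.0 q [-0.65  0.01  1.9  -0.    1.23 -2.53]
```

```bash
python3 -c "
from h import *
cv2.imwrite('pics/side14.png',camera('side')[:,:,::-1])
c=cv2.resize(cv2.imread('pics/side14.png')[200:245,280:320],(530,596),interpolation=cv2.INTER_CUBIC)
c=np.clip((c.astype(float)-20)*1.6,0,255).astype(np.uint8)
cv2.imwrite('pics/v16.png',c)
print(proj('side',[486,-270,70]),proj('side',[486,-270,90]))"
```

```text
[296.30234    230.05419083] [296.58969373 222.82592043]
```

View pics/v16.png

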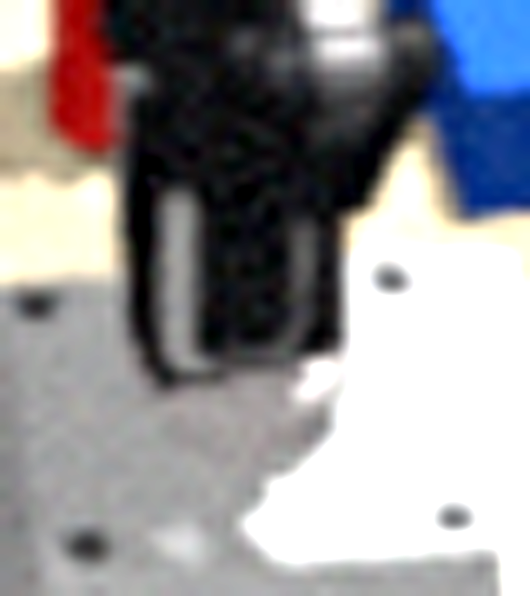

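The flange is still about 10 mm above the block and the push force is creeping up. I'll regrip to release the side strain before going on.

```bash
python3 -m jog '[[0,[0,0,-1],0],[0,[0,0,-2],0],[0.35,[0,0,-2],0],[0.35,[0,0,-2],0],[0.35,[0,0,-2],0],[0.35,[0,0,-2],0]]'
python3 -c "
from h import *
st()"
python3 -m jog '[[0,[0,0,0],0],[0,[0,0,0],0],[0,[0,0,0],0],[0,[0,0,0],0],[0,[0,0,0],0],[0,[0,0,0],0]]'
python3 -c "
from h import *
st()
cv2.imwrite('pics/side15.png',camera('side')[:,:,::-1])"
```

```text
clock: 32.2
tool_pos: [481.3, -270.8, 115.7]
eef_rot: [0.481, -3.104, -0.001]
force: [-0.1, 0.4, -0.9]
width: 30.2
t 32.2 pos [ 481.3 -270.8  115.7] yaw -162.38 z [-0.001  0.    -1.   ] F [-0.1  0.4 -0.9] M [0.05 0.05 0.02] w 30.2 q [-0.65  0.01  1.9  -0.    1.24 -2.53]
clock: 32.8
tool_pos: [481.6, -271.0, 116.1]
eef_rot: [0.481, -3.104, 0.0]
force: [-0.1, -0.8, -1.3]
width: 16.9
t 32.8 pos [ 481.6 -271.   116.1] yaw -162.37 z [-0. -0. -1.] F [-0.1 -0.8 -1.3] M [-0.28  0.15  0.01] w 16.9 q [-0.65  0.01  1.9  -0.    1.24 -2.53]
```

Strain is released. I'll continue down.

```bash
python3 -m jog '[[0,[0,0,0.5],0],[0,[0,0,1],0],[0,[0,0,1.5],0],[0,[0,0,2],0],[0,[0,0,2.5],0],[0,[0,0,3],0],[0,[0,0,3.5],0],[0,[0,0,4],0],[0,[0,0,4],0]]'
python3 -c "
from h import *
st()"
python3 -m jog '[[0,[0,0,0.4],0],[0,[0,0,0.8],0],[0,[0,0,1.2],0],[0,[0,0,1.6],0],[0,[0,0,2],0],[0,[0,0,2],0]]'
python3 -c "
from h import *
st()"
```

```text
clock: 33.75
tool_pos: [481.8, -271.0, 112.2]
eef_rot: [0.482, -3.104, 0.0]
force: [-2.7, -2.2, 3.7]
width: 16.9
t 33.75 pos [ 481.8 -271.   112.2] yaw -162.37 z [ 0. -0. -1.] F [-2.7 -2.2  3.7] M [-0.32  0.53 -0.04] w 16.9 q [-0.65  0.01  1.9  -0.    1.23 -2.53]
clock: 34.35
tool_pos: [481.7, -271.0, 110.2]
eef_rot: [-0.481, 3.104, -0.0]
force: [-2.1, -2.4, 4.6]
width: 17.0
t 34.35 pos [ 481.7 -271.   110.2] yaw -162.37 z [ 0. -0. -1.] F [-2.1 -2.4  4.6] M [-0.4   0.63  0.03] w 17.0 q [-0.65  0.01  1.9  -0.    1.22 -2.53]
```

```bash
python3 -m jog '[[0,[0,-0.4,0.4],0],[0,[0,-0.4,0.8],0],[0,[0,-0.4,1.2],0],[0,[0,-0.4,1.6],0],[0,[0,-0.4,2],0],[0,[0,-0.4,2],0]]'
python3 -m jog '[[0,[0,0,0.4],0],[0,[0,0,0.8],0],[0,[0,0,1.2],0],[0,[0,0,1.2],0]]'
python3 -m jog '[[0,[0,0,0.4],0],[0,[0,0,0.8],0],[0,[0,0,0.8],0]]'
python3 -c "
from h import *
st()
cv2.imwrite('pics/side16.png',camera('side')[:,:,::-1])
c=cv2.resize(cv2.imread('pics/side16.png')[200:245,280:320],(530,596),interpolation=cv2.INTER_CUBIC)
c=np.clip((c.astype(float)-20)*1.6,0,255).astype(np.uint8)
cv2.imwrite('pics/v17.png',c)"
```

```text
clock: 34.95
tool_pos: [481.7, -271.1, 108.0]
eef_rot: [0.481, -3.104, -0.001]
force: [-3.1, -0.8, 3.2]
width: 16.8
clock: 35.35
tool_pos: [481.8, -271.1, 106.8]
eef_rot: [0.481, -3.104, -0.001]
force: [-3.2, 0.0, 4.2]
width: 16.8
clock: 35.65
tool_pos: [481.8, -271.2, 106.4]
eef_rot: [0.481, -3.104, -0.001]
force: [-3.4, -0.2, 4.8]
width: 16.6
t 35.65 pos [ 481.8 -271.2  106.4] yaw -162.37 z [-0.  0. -1.] F [-3.4 -0.2  4.8] M [0.15 0.79 0.01] w 16.6 q [-0.65  0.02  1.9   0.    1.22 -2.53]
```

View pics/v17.png

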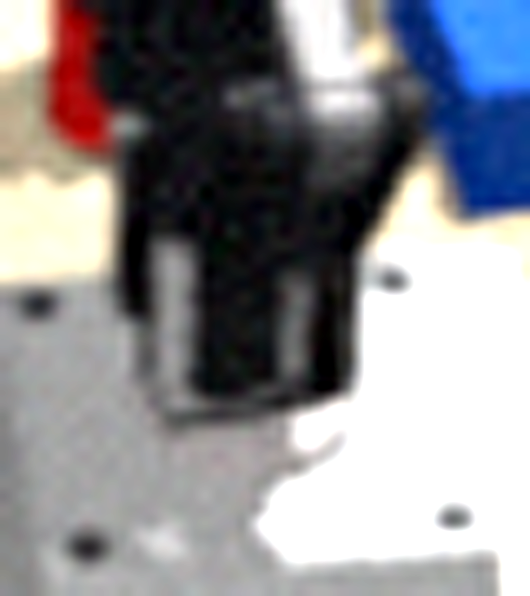

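```bash
python3 -m jog '[[0,[0,0,0.4],0],[0,[0,0,0.7],0],[0,[0,0,0.7],0]]'
python3 -m jog '[[0,[0,0,0.4],0],[0,[0,0,0.7],0],[0,[0,0,0.7],0]]'
python3 -m jog '[[0,[0,0,0.3],0],[0,[0,0,0.5],0],[0,[0,0,0.5],0]]'
```

```text
clock: 36.0
tool_pos: [481.9, -271.2, 106.3]
eef_rot: [0.481, -3.104, -0.001]
force: [-6.7, 0.4, 8.0]
width: 16.7
clock: 36.3
tool_pos: [481.9, -271.3, 106.3]
eef_rot: [0.482, -3.104, -0.001]
force: [-7.0, 1.6, 11.6]
width: 16.7
clock: 36.6
tool_pos: [482.0, -271.3, 106.3]
eef_rot: [0.482, -3.104, -0.001]
force: [-7.5, 2.7, 14.7]
width: 16.7
```

The flange has met the block at TCP z = 106.3 and the force is rising. I'll back off, release, rise and look for any residual lean.

```bash
python3 -m jog '[[0,[0,0,-1],0],[0,[0,0,-1.8],0],[0.35,[0,0,-1.8],0],[0.35,[0,0,-1.8],0],[0.35,[0,0,-1.8],0],[0.35,[0,0,-1.8],0]]'
python3 -c "
from h import *
st()"
python3 -m jog '[[0.4,[0,0,-10],0],[0.4,[0,0,-25],0],[0.4,[0,0,-45],0],[0.4,[0,0,-65],0],[0.4,[0,0,-70],0],[0.4,[0,0,-70],0]]'
python3 -c "
from h import *
st()
cv2.imwrite('pics/side17.png',camera('side')[:,:,::-1])
c=cv2.resize(cv2.imread('pics/side17.png')[200:245,280:320],(530,596),interpolation=cv2.INTER_CUBIC)
c=np.clip((c.astype(float)-20)*1.4,0,255).astype(np.uint8)
cv2.imwrite('pics/v18.png',c)"
```

```text
clock: 37.2
tool_pos: [481.9, -271.1, 105.8]
eef_rot: [-0.481, 3.104, 0.0]
force: [-0.6, -0.4, -0.3]
width: 30.0
t 37.2 pos [ 481.9 -271.1  105.8] yaw -162.37 z [ 0.  0. -1.] F [-0.6 -0.4 -0.3] M [ 0.07 -0.05 -0.03] w 30.0 q [-0.65  0.02  1.9   0.    1.22 -2.53]
clock: 37.8
tool_pos: [482.7, -271.9, 178.3]
eef_rot: [-0.481, 3.102, -0.004]
force: [0.1, -0.0, 0.7]
width: 34.0
t 37.8 pos [ 482.7 -271.9  178.3] yaw -162.37 z [ 0.003 -0.002 -1.   ] F [ 0.1 -0.   0.7] M [-0.02  0.02 -0.02] w 34.0 q [-0.65 -0.06  1.85  0.    1.34 -2.53]
```

View pics/v18.png

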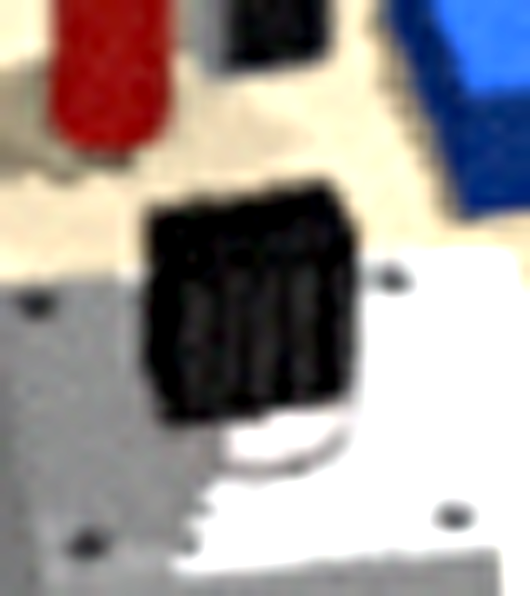

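The flange looks seated: its bottom arc, around (275,468) in the crop, lies on the block. For a flush seat I'll press lightly on the grip's top with closed fingers, centred over the plug.

```bash
python3 -m jog '[[0,[-5,0,0],0],[0,[-5,0,0],0],[0,[-5,0,0],0],[0,[-5,0,0],0],[0,[-5,0,0],0],[0,[-5,0,10],0],[0,[-5,0,20],0],[0,[-5,0,28],0],[0,[-5,0,32],0],[0,[-5,0,34],0],[0,[-5,0,34],0],[0,[-5,0,34],0]]'
python3 -m jog '[[0,[0,0,1],0],[0,[0,0,2],0],[0,[0,0,2],0],[0,[0,0,2],0]]'
python3 -m jog '[[0,[0,0,1],0],[0,[0,0,1.5],0],[0,[0,0,1.5],0]]'
python3 -c "
from h import *
st()"
```

```text
clock: 39.05
tool_pos: [486.8, -269.9, 142.5]
eef_rot: [-0.481, 3.104, -0.001]
force: [-0.3, -0.2, 0.4]
width: -0.1
clock: 39.45
tool_pos: [486.7, -269.8, 140.2]
eef_rot: [-0.481, 3.104, -0.0]
force: [-0.8, 0.4, 0.2]
width: 0.1
clock: 39.75
tool_pos: [486.5, -269.7, 138.4]
eef_rot: [0.481, -3.104, -0.0]
force: [0.2, 0.7, -0.3]
width: 0.2
t 39.75 pos [ 486.5 -269.7  138.4] yaw -162.37 z [-0.  0. -1.] F [ 0.2  0.7 -0.3] M [0.04 0.01 0.04] w 0.2 q [-0.64 -0.01  1.88  0.    1.28 -2.52]
```

```bash
python3 -m jog '[[0,[0,0,0.7],0],[0,[0,0,1.5],0],[0,[0,0,1.5],0]]'
python3 -m jog '[[0,[0,0,0.7],0],[0,[0,0,1.2],0],[0,[0,0,1.2],0]]'
python3 -m jog '[[0,[0,0,0.7],0],[0,[0,0,1.2],0],[0,[0,0,1.2],0]]'
```

```text
clock: 40.05
tool_pos: [486.5, -269.7, 136.9]
eef_rot: [0.481, -3.104, -0.0]
force: [-0.2, -0.0, 0.3]
width: 0.0
clock: 40.35
tool_pos: [486.6, -269.7, 135.8]
eef_rot: [0.481, -3.104, -0.0]
force: [-0.8, -0.4, 0.4]
width: 0.1
clock: 40.65
tool_pos: [486.6, -269.7, 134.6]
eef_rot: [0.481, -3.104, -0.0]
force: [-0.6, -0.7, 1.1]
width: 0.2
```

```bash
python3 -m jog '[[0,[0,0,0.6],0],[0,[0,0,1],0],[0,[0,0,1],0]]'
python3 -m jog '[[0,[0,0,0.6],0],[0,[0,0,1],0],[0,[0,0,1],0]]'
python3 -m jog '[[0,[0,0,0.6],0],[0,[0,0,1],0],[0,[0,0,1],0]]'
```

```text
clock: 40.95
tool_pos: [486.6, -269.7, 133.6]
eef_rot: [0.481, -3.104, -0.0]
force: [-0.1, -1.0, -0.3]
width: -0.0
clock: 41.25
tool_pos: [486.6, -269.7, 132.6]
eef_rot: [0.481, -3.104, -0.0]
force: [-0.6, -0.2, 0.1]
width: -0.0
clock: 41.55
tool_pos: [486.6, -269.7, 131.6]
eef_rot: [0.481, -3.104, -0.0]
force: [0.4, 0.1, 1.0]
width: -0.0
```

```bash
python3 -m jog '[[0,[0,0,0.4],0],[0,[0,0,0.8],0],[0,[0,0,0.8],0]]'
python3 -m jog '[[0,[0,0,0.4],0],[0,[0,0,0.8],0],[0,[0,0,0.8],0]]'
python3 -m jog '[[0,[0,0,0.4],0],[0,[0,0,0.8],0],[0,[0,0,0.8],0]]'
```

```text
clock: 41.85
tool_pos: [486.7, -269.8, 131.0]
eef_rot: [-0.481, 3.104, -0.0]
force: [-0.1, 0.9, 0.3]
width: 0.0
clock: 42.15
tool_pos: [486.9, -269.9, 131.0]
eef_rot: [-0.481, 3.104, -0.001]
force: [-1.2, 1.1, 4.4]
width: 0.1
clock: 42.45
tool_pos: [487.0, -270.0, 130.9]
eef_rot: [-0.482, 3.104, -0.001]
force: [-2.5, 1.2, 8.1]
width: -0.4
```

Contact came at tip height 109.0 mm, which is exactly 70 + 39, so the flange is flush. I'll press slightly more as a check, then withdraw.

```bash
python3 -m jog '[[0,[0,0,0.3],0],[0,[0,0,0.6],0],[0,[0,0,0.6],0]]'
python3 -m jog '[[0,[0,0,-2],0],[0,[0,0,-10],0],[0,[0,0,-40],0],[0,[0,0,-80],0],[0,[60,0,-110],0],[0,[110,0,-120],0],[0,[150,0,-120],0],[0,[150,0,-120],0],[0,[150,0,-120],0],[0,[150,0,-120],0]]'
python3 -c "
from h import *
st()
for n in ('side','top'): cv2.imwrite(f'pics/{n}18.png',camera(n)[:,:,::-1])
s=cv2.imread('pics/side18.png');t=cv2.imread('pics/top18.png')
cv2.imwrite('pics/v19.png',cv2.resize(s[195:245,275:325],(600,600),interpolation=cv2.INTER_CUBIC))
cv2.imwrite('pics/v20.png',np.hstack([s[90:400,140:440],t[90:400,140:440]]))"
```

```text
clock: 42.75
tool_pos: [487.1, -270.1, 130.9]
eef_rot: [-0.482, 3.104, -0.001]
force: [-3.4, 1.9, 11.4]
width: 0.1
clock: 43.75
tool_pos: [344.1, -315.0, 248.5]
eef_rot: [-0.481, 3.104, 0.001]
force: [0.4, -0.3, 0.0]
width: -0.1
t 43.75 pos [ 344.1 -315.   248.5] yaw -162.37 z [ 0.  0. -1.] F [ 0.4 -0.3  0. ] M [-0.02 -0.05  0.01] w -0.1 q [-0.9  -0.34  1.97  0.    1.51 -2.78]
```

View pics/v19.png

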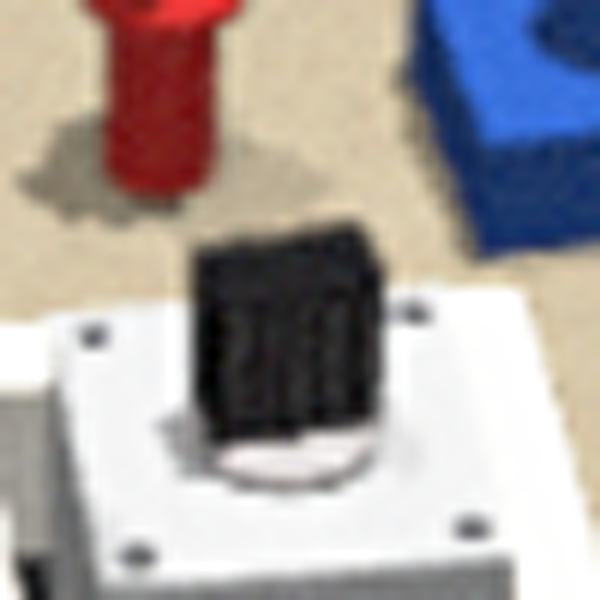

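View pics/v20.png

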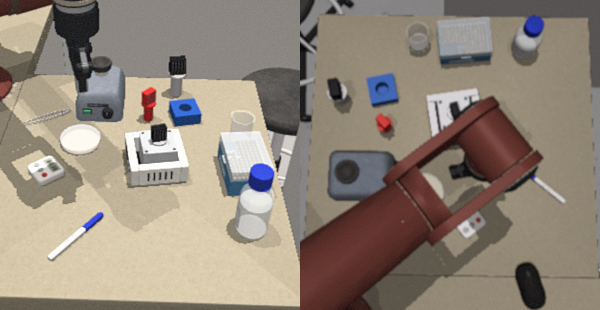

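The close-up shows the plug upright with its flange flush on the block at about (295,465). The wide views show the bottle, beaker, dish and timer where they were, and the wrist force is zero, so I'm handing in.

```bash
python3 -c "
from workcell import *
print(close_job())"
```

```text
the job is handed in; nothing more can be done
None
```

The check plug is out of the blue stand and seated in the heater well, upright with its flange flush, and the gripper is clear of everything. I handed the job in at about 44 s of the 72 s allowed.

- **Tilt:** I leaned the plug in the jaws against the rim of the stand's hole. The first try gave only about 10°, so I went back and leaned it further, to about 14°.
- **Entry:** The lower edge of the foot went in first, and I felt the bore wall along the lean and to both sides. I then straightened the plug with about 10–13 N of side force.
- **Sliding down:** The push force crept up partway, so I regripped once to release side strain, then carried on down against the piston.
- **Seating:** The flange stopped on the block, and I let go. I then pressed lightly on the top of the grip with closed fingers, up to 11.4 N. It met the fingers at 109.0 mm, the height expected for a flush plug, and did not sink further.
- **Force on the heater:** The highest readings were about 17 N, when the flange first met the block. Adding the plug's weight could put the true press near 19 N, so the margin under 20 N was small. I only read force at the end of each move.
- **Disagreements:** The side and top cameras disagreed by 2–3 mm on where the bore was, so I settled its position by feel. While still gripped, the flange stopped about 1 mm higher than I had worked out. The fingertip check afterwards showed it flush.
- **Bystanders:** In the last pictures the bottle, beaker, dish and timer look undisturbed. The arm partly hid the dish and timer from above, so for those two I relied on the side view.

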